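Line up the perfumer's bottles and close the retaining bail

ROBOT

A 6-joint arm with a two-finger parallel gripper is mounted at the origin on the work surface. World frame = base frame: x ahead of the robot, y to its left, z up, the work surface at z = 0. Lengths are in m, angles in degrees, forces in N, time in s.
With the tool pointing down it reaches from about 0.375 to 0.9 m from the base axis. Payload 3.1 kg.
Tool frame: the origin (TCP) lies at the very end of the fingers, on their centre line; the grasp point (between the pads) lies 19 mm behind it; z points along the fingers, y is the line along which they close (so a half turn about z gives the same grasp; the last joint's range is limited). The gripper opens to 87 mm and grips with 3 to 60 N. Pads are 19 mm wide; open, the fingers measure 117 mm over their backs; the gripper's body (75 mm by 190 mm) begins 51 mm behind the grasp point.
Start: joints at [60.533, 30.224, 82.088, -0, 67.689, -10.227], TCP at [0.206, 0.59, 0.223] pointing down, gripper open.
Joint ranges: [-176.69, 176.69], [-43.24, 126.21], [12.49, 139.97], [-82, 262], [0, 151.66], [-163.58, 163.58]. Speed limits (degrees/s): [159.86, 159.86, 180, 180, 180, 180].

INTERFACE

Orientations are given as a 3x3 rotation matrix whose columns are the frame's x, y, z axes.
In Python, from rig import readout, viewer, ticket gives the robot as it stands.
- The arm moves only by the tool send_rows, never from a script. Its argument "moves" is a list of rows, each a list of 6 numbers: the shift along the tool's x, y, z in units of 250 mm (1.0 is 250 mm), then the turn, a rotation vector about the tool's x, y, z in units of 90 degrees (1.0 is 90 degrees). A call has 1 to 12 rows; each row is the pose to reach, as a shift and turn from the pose commanded when the call began, along the tool's axes at that moment; what a row does not reach only later rows make up. A row lasts 1/10 s, in which the tool goes at most 50 mm and 8.59 degrees, less where a joint would pass 70% of its speed; a pose out of reach is approached as far as the arm can. A call with a number of a shift or a turn outside -1 to 1 is refused whole. A call with a gripper value outside its range is refused whole. "grip" is the opening, from 0 (shut) to 1 (fully open), set as the call begins (left out, the last holds). The fingers move at their own pace and stop on an object; the grip force is fixed at half the most. Time passes only in rows, so rows that repeat a pose let the fingers close. It gives the time, the measured TCP pose, the force, the opening and the grip force at its end, in the units of the state.
- readout.read_state(): the state, without advancing time (a new reading comes with each control period).
- viewer.capture(name): name is "scene" or "top" or "wrist"; returns (picture, depth): 384x512x3 uint8, red, green, blue; 384x512 float32, m along the optical axis (not along the pixel's ray), 0 where there is no reading.
- viewer.camera_info(name): a dict with "fx", "fy", "cx", "cy" (pixels), "distortion" ([k1, k2, p1, p2, k3] as OpenCV has them; the pictures are not rectified), "R" (3x3) and "t" (3): a world point X has camera coordinates R X + t; the wrist camera has in their place "tool_from_camera" (4x4, takes a point from camera to tool coordinates, whose origin is the TCP and whose axes are the flange's). Camera axes: x right, y down, z forward; pixel columns grow to the right and rows downward; lengths in m; the calibration is good to about 2 mm. A picture is of the moment at which its call begins: read the wrist's pose just before it. camera_info takes no time and is no camera call.
- ticket.hand_in(): hands the job in; it is judged then, once.
The state is a dict: "time_s": time; "joint_positions": joint angles; "qvel": joint speeds; "tau": joint torques, N m; "position": TCP position; "tcp_rot": TCP orientation; "force": force on the tool from outside, world axes, zero at the start; "moment": the same for the moment, N m; "opening": opening from 0.0 (shut) to 1.0 (fully open); "grasp_force": force on a finger pad.
Only numpy, scipy, OpenCV 4.12 (cv2) and the standard library are available. Lean on these libraries where they do the work, as an engineer would, in place of code of your own. Each camera call takes 0.05 s, during which the arm holds its last target. There are 200 camera calls.

TASK

Slide the four flat amber bottles across the bench, without lifting them, into an even row on the rail stand: one on each marked outline, backs to the rail, square and upright. When all four are lined up, swing the steel bail over from behind and press it fully down in front of them. Leave the other glassware where it stands.

Things in the scene. Friction and masses are not known exactly. Their poses are not given: they have to be found in the camera images.
- stand: Fixed light-wood rail 310 mm long (y), 20 thick (x), 30 high; aluminium end posts 58 high at y = +-161 mm. Origin on the bench at the middle of the rail's front face (robot side); x points away from the robot into the rail, y along it, z up. In front of it a thin grey mat, flush with the bench, has four white black-edged outlines; a black line on the rail's top marks each one's middle.
- bail (a joint): Angle q (rad) of the steel U-shaped bail, 8 mm rod, 306 mm wide, hinged in the end posts along the stand's y. Crossbar axis at stand x = 10 - 60 cos q, z = 45 + 60 sin q (mm). 0: down, level, in front of the bottles, 12 mm clear of them; starts tipped back behind the rail at 2.2 to 2.75 (stop 2.8). Stiff hinge, stays where left; 2 to 4 N at the crossbar moves it.
- bail_grip (a point): Middle of the bail's crossbar, on its axis, inside a black rubber sleeve 50 mm long and 12 mm thick; moves with the bail.
- mark0 (a point): Centre of outline 0 on the bench (z = 0): 18 mm in front of the rail's front face, -112.5 mm along the stand's y. The outlines are 75 mm apart. Axes as the stand's.
- mark1 (a point): Centre of outline 1 on the bench (z = 0): 18 mm in front of the rail's front face, -37.5 mm along the stand's y. The outlines are 75 mm apart. Axes as the stand's.
- mark2 (a point): Centre of outline 2 on the bench (z = 0): 18 mm in front of the rail's front face, +37.5 mm along the stand's y. The outlines are 75 mm apart. Axes as the stand's.
- mark3 (a point): Centre of outline 3 on the bench (z = 0): 18 mm in front of the rail's front face, +112.5 mm along the stand's y. The outlines are 75 mm apart. Axes as the stand's.
- bottle0: Loose flat amber-glass bottle (all four alike): body 34 mm deep (x), 44 mm wide (y), 50 mm high, with a round white cap 22 mm across from 54 to 72 mm height; paper label on the wide face at -x. Origin at the centre of its underside. About 0.11 kg.
- bottle1: Loose flat amber-glass bottle (all four alike): body 34 mm deep (x), 44 mm wide (y), 50 mm high, with a round white cap 22 mm across from 54 to 72 mm height; paper label on the wide face at -x. Origin at the centre of its underside. About 0.11 kg.
- bottle2: Loose flat amber-glass bottle (all four alike): body 34 mm deep (x), 44 mm wide (y), 50 mm high, with a round white cap 22 mm across from 54 to 72 mm height; paper label on the wide face at -x. Origin at the centre of its underside. About 0.11 kg.
- bottle3: Loose flat amber-glass bottle (all four alike): body 34 mm deep (x), 44 mm wide (y), 50 mm high, with a round white cap 22 mm across from 54 to 72 mm height; paper label on the wide face at -x. Origin at the centre of its underside. About 0.11 kg.
- vial: Bystander: small round amber vial, 24 mm across, 55 mm high; origin at the centre of its underside.
- dish: Bystander: small white weighing dish, 48 mm across, 18 mm high; origin at the centre of its underside.
- stopper: Bystander: clear stopper standing on its broad end, 26 mm across, 30 mm high; origin at the centre of its underside.
- beaker: Bystander: glass beaker, 68 mm across, 90 mm high; origin at the centre of its underside.
- round_bottle: Bystander: big round amber bottle, 60 mm across, 130 mm high; origin at the centre of its underside.

How it is judged (in metres and radians):
On the way, in this order (a step that is already met when the one before it is completed fails the run):
1. Bail still open (above 1.5 rad), each outline has an upright bottle: centre within 7 mm of the outline's centre, square to the rail within 0.12 rad (7 degrees), label to front or back (horizontal distance between any of bottle0, bottle1, bottle2, bottle3 and mark0 below 0.007 m and horizontal distance between any of bottle0, bottle1, bottle2, bottle3 and mark1 below 0.007 m and horizontal distance between any of bottle0, bottle1, bottle2, bottle3 and mark2 below 0.007 m and horizontal distance between any of bottle0, bottle1, bottle2, bottle3 and mark3 below 0.007 m and angle between the x axis of each of bottle0, bottle1, bottle2, bottle3 and the x axis of stand, either way round below 0.12 rad and angle between each of bottle0, bottle1, bottle2, bottle3's own z axis and vertical below 0.1 rad and value of joint bail above 1.5 rad), for 0.2 s.
2. The bail is swung fully down in front of the row (hinge below 0.1 rad) (value of joint bail below 0.1 rad), for 0.2 s.
At the end, for the whole second after the job is handed in: Each of the four outlines has one bottle standing on it, its centre within 7 mm of the outline's centre, square to the rail within 0.12 rad (7 degrees, label to the front or back), upright within 0.1 rad and at rest; the bail is fully down, within 0.1 rad of its stop (horizontal distance between any of bottle0, bottle1, bottle2, bottle3 and mark0 below 0.007 m and horizontal distance between any of bottle0, bottle1, bottle2, bottle3 and mark1 below 0.007 m and horizontal distance between any of bottle0, bottle1, bottle2, bottle3 and mark2 below 0.007 m and horizontal distance between any of bottle0, bottle1, bottle2, bottle3 and mark3 below 0.007 m and angle between the x axis of each of bottle0, bottle1, bottle2, bottle3 and the x axis of stand, either way round below 0.12 rad and angle between each of bottle0, bottle1, bottle2, bottle3's own z axis and vertical below 0.1 rad and linear speed of each of bottle0, bottle1, bottle2, bottle3 below 0.01 m/s and value of joint bail below 0.1 rad); the robot touches nothing.
It fails at once if A flat bottle is lifted more than 15 mm off the bench (height (world z) of any of bottle0, bottle1, bottle2, bottle3 above 0.015 m).
It fails at once if A flat bottle is tipped by more than 0.5 rad (about 30 degrees) (angle between any of bottle0, bottle1, bottle2, bottle3's own z axis and vertical above 0.5 rad).
It fails at once if The vial, dish, stopper, beaker or big round bottle is moved more than 20 mm (distance of any of vial, dish, stopper, beaker, round_bottle from where it was at the start of the episode above 0.02 m).
It also fails if it takes over 72 s, if anything falls off the work surface, if the arm or the gripper's body presses on something with over 40 N, if the wrist force passes 120 N, or if a joint passes its speed limit or range.

## Working session

There is one attempt and no reset: what is moved stays moved. The work goes in short steps, Python scripts to look and compute and a tool call to move; the robot and the scene stay as the last step left them, time stands still between calls to the robot, and variables do not carry over. Pictures are saved under pics/ and viewed, at most 10 in all, crops included, and the job is handed in when it is done.

Besides the shell and the picture viewer there is one more tool, called after ">>>" as name(argument=value, ...), one argument or row to a line, values as JSON. send_rows: Moves the arm, as the interface text tells. Shifts and turns lie within -1 to 1; 1 stands for 250 mm of shift or 90 degrees of turn. Its arguments: {"type":"object","properties":{"moves":{"type":"array"},"grip":{"type":"number"}},"required":["moves"]}

```bash
ls; mkdir -p pics
python3 - <<'E'
from rig import readout, viewer
import cv2,numpy as np
s=readout.read_state();print(s['position'],s['tcp_rot'],s['time_s'])
a=[]
for n in("top","scene"):
    p,d=viewer.capture(n);cv2.imwrite(f"pics/{n}0.png",p[:,:,::-1]);np.savez(f"{n}0.npz",p=p,d=d)
    i=viewer.camera_info(n);print(n,{k:np.round(v,4).tolist() for k,v in i.items() if not isinstance(v,str)})
    cv2.imwrite(f"pics/{n}0b.png",cv2.resize(p[:,:,::-1],(800,600),interpolation=cv2.INTER_CUBIC))
print(viewer.camera_info("wrist"))
E
```

```text
pics
[0.2055615  0.58944364 0.22155891] [[-9.44148334e-01  3.29518996e-01 -1.07465790e-03]
 [ 3.29520527e-01  9.44146458e-01 -1.92040159e-03]
 [ 3.81825651e-04 -2.16726580e-03 -9.99997579e-01]] 0.0
top {'fx': 374.6248, 'fy': 374.6248, 'cx': 254.8608, 'cy': 195.9937, 'distortion': [-0.0106, 0.0, 0.0, 0.0, 0.0], 'R': [[-0.0125, -0.9998, 0.0165], [-0.9942, 0.0106, -0.1072], [0.107, -0.0178, -0.9941]], 't': [0.0053, 0.516, 0.9619]}
scene {'fx': 405.7545, 'fy': 405.7545, 'cx': 257.876, 'cy': 191.3157, 'distortion': [-0.0688, 0.0, 0.0, 0.0, 0.0], 'R': [[-0.7707, 0.6372, -0.0087], [0.3473, 0.4085, -0.8441], [-0.5343, -0.6535, -0.5362]], 't': [0.3761, -0.1332, 1.4499]}
{'fx': 314.26005697219324, 'fy': 314.26005697219324, 'cx': 254.01603409708832, 'cy': 191.74723237703608, 'distortion': array([-0.06713568,  0.        ,  0.        ,  0.        ,  0.        ]), 'tool_from_camera': array([[-8.81246114e-04, -9.63405382e-01, -2.68047183e-01,
         7.26718256e-02],
       [ 9.99999469e-01, -9.91998201e-04,  2.77752440e-04,
        -1.33060907e-03],
       [-5.33490520e-04, -2.68046796e-01,  9.63405745e-01,
        -1.61308359e-01],
       [ 0.00000000e+00,  0.00000000e+00,  0.00000000e+00,
         1.00000000e+00]])}
```

View pics/top0b.png

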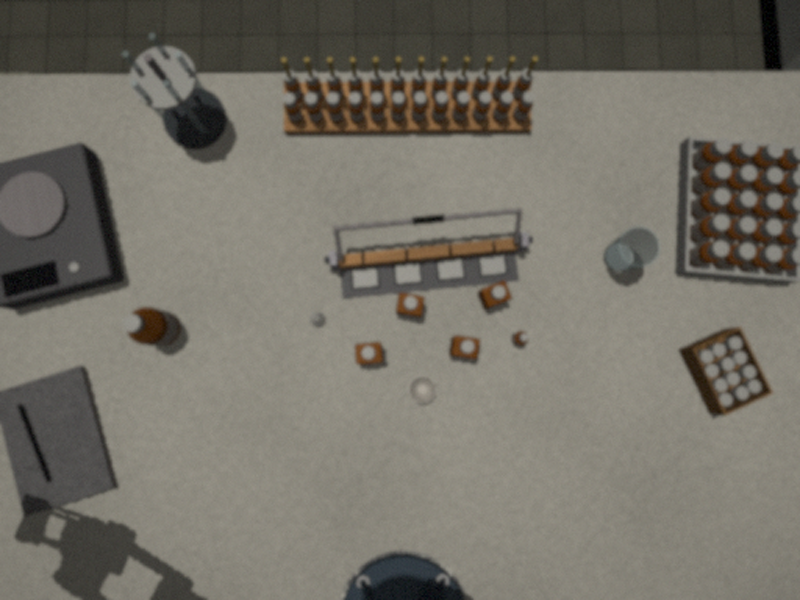

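View pics/scene0b.png

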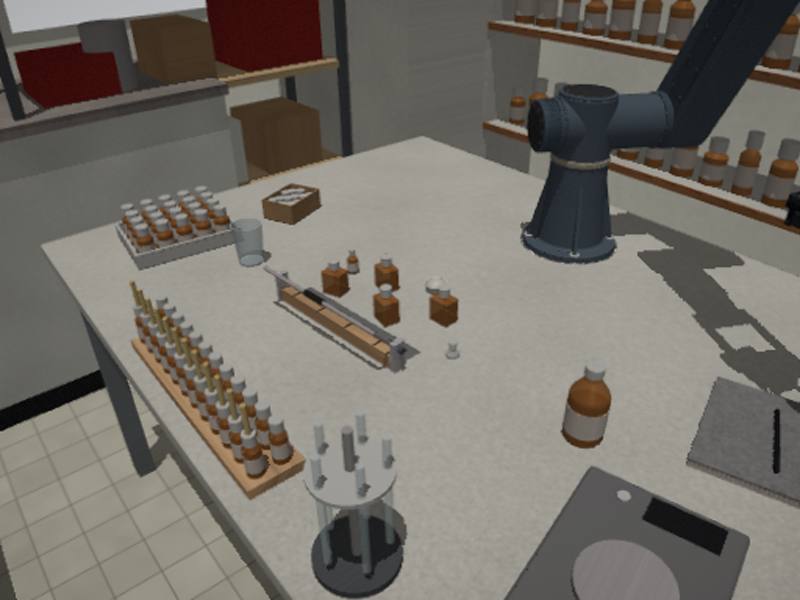

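```bash
cat > h.py <<'E'
import cv2,numpy as np
from rig import readout,viewer
def cam(n,s=None):
    i=viewer.camera_info(n);K=np.array([[i['fx'],0,i['cx']],[0,i['fy'],i['cy']],[0,0,1]]);D=np.array(i['distortion'])
    if n=='wrist':
        W=np.eye(4);W[:3,:3]=s['tcp_rot'];W[:3,3]=s['position'];M=np.linalg.inv(W@i['tool_from_camera']);return K,D,M[:3,:3],M[:3,3]
    return K,D,np.array(i['R']),np.array(i['t'])
def onplane(c,uv,z):
    K,D,R,t=c;q=cv2.undistortPoints(np.array(uv,float).reshape(-1,1,2),K,D).reshape(-1,2)
    d=np.c_[q,np.ones(len(q))]@R;o=-R.T@t
    return o+d*((np.broadcast_to(z,len(d))-o[2])/d[:,2])[:,None]
def proj(c,X):
    K,D,R,t=c;return cv2.projectPoints(np.array(X,float).reshape(-1,1,3),cv2.Rodrigues(R)[0],t,K,D)[0].reshape(-1,2)
def tri(c1,u1,c2,u2):
    P=[]
    for c,u in((c1,u1),(c2,u2)):
        P.append((np.c_[c[2],c[3]],cv2.undistortPoints(np.array(u,float).reshape(-1,1,2),c[0],c[1]).reshape(-1,2).T))
    X=cv2.triangulatePoints(P[0][0],P[1][0],P[0][1],P[1][1]);return (X[:3]/X[3]).T
def rel(p,R):
    s=readout.read_state();R0=np.array(s['tcp_rot']);p0=np.array(s['position'])
    return np.round(R0.T@(np.array(p)-p0)/.25,3),np.round(cv2.Rodrigues(R0.T@np.array(R))[0].ravel()/(np.pi/2),3)
def down(yaw): # tool x axis heading yaw(rad), z down
    c,s=np.cos(yaw),np.sin(yaw);return np.array([[c,s,0],[s,-c,0],[0,0,-1.]])
E
python3 - <<'E'
from h import *
t=cam('top');k=512/800
n=['post L','post R','capBL','capBR','capT1','capT2','vial','dish','stopper','sleeve','beaker']
uv=np.array([[333,262],[526,243],[368,352],[467,347],[410,302],[498,293],[521,339],[423,391],[317,320],[428,219],[625,250]])*k
for a,b in zip(n,onplane(t,uv,[.058,.058,.072,.072,.072,.072,.055,.018,.03,.08,.045])):print(a,b.round(3))
print(readout.read_state()['joint_positions'])
print(rel([.48,-.0,.25],down(np.pi)))
E
```

```text
post L [0.587 0.107 0.058]
post R [ 0.616 -0.214  0.058]
capBL [0.438 0.049 0.072]
capBR [ 0.444 -0.11   0.072]
capT1 [ 0.518 -0.019  0.072]
capT2 [ 0.531 -0.162  0.072]
vial [ 0.457 -0.201  0.055]
dish [ 0.373 -0.041  0.018]
stopper [0.494 0.136 0.03 ]
sleeve [ 0.653 -0.05   0.08 ]
beaker [ 0.606 -0.385  0.045]
[ 6.05341688e+01  3.02724004e+01  8.21479413e+01 -3.33761837e-04
  6.76881358e+01 -1.02264340e+01]
(array([-1.813, -1.865, -0.11 ]), array([-0.001, -0.   , -0.214]))
```

>>> send_rows(
  moves=[
    [-0.9,-0.93,-0.05,0,0,-0.136],
    [-0.9,-0.93,-0.05,0,0,-0.136],
    [-0.9,-0.93,-0.05,0,0,-0.136],
    [-0.9,-0.93,-0.05,0,0,-0.136],
    [-0.9,-0.93,-0.05,0,0,-0.136],
    [-0.9,-0.93,-0.05,0,0,-0.136],
    [-0.9,-0.93,-0.05,0,0,-0.136],
    [-0.9,-0.93,-0.05,0,0,-0.136],
    [-0.9,-0.93,-0.05,0,0,-0.136],
  ],
)

```text
time_s: 1.0
position: [0.3418, 0.2963, 0.235]
tcp_rot: [[-0.992, 0.124, -0.0], [0.124, 0.992, 0.0], [0.0, 0.0, -1.0]]
force: [0.5, -0.7, 0.5]
opening: 1.0
grasp_force: 0.0
```

```bash
python3 -c "
from h import *
print(rel([.48,0,.25],down(np.radians(185.2))))"
```

```text
(array([-0.695, -1.108, -0.061]), array([ 0.   , -0.   , -0.137]))
```

>>> send_rows(
  moves=[
    [-0.69,-1.0,-0.06,0,0,-0.137],
    [-0.69,-1.0,-0.06,0,0,-0.137],
    [-0.69,-1.0,-0.06,0,0,-0.137],
    [-0.69,-1.0,-0.06,0,0,-0.137],
    [-0.69,-1.0,-0.06,0,0,-0.137],
    [-0.69,-1.0,-0.06,0,0,-0.137],
    [-0.69,-1.0,-0.06,0,0,-0.137],
    [-0.69,-1.0,-0.06,0,0,-0.137],
    [-0.69,-1.0,-0.06,0,0,-0.137],
  ],
)

```text
time_s: 1.9
position: [0.4814, 0.0291, 0.2495]
tcp_rot: [[-0.996, -0.094, -0.002], [-0.094, 0.996, 0.001], [0.002, 0.002, -1.0]]
force: [-0.6, 0.2, -0.5]
opening: 1.002
grasp_force: 0.0
```

```bash
cat > shot.py <<'E'
import sys,pickle
from h import *
s=readout.read_state();p,d=viewer.capture('wrist')
pickle.dump((s,p,d),open(sys.argv[1]+'.pkl','wb'))
cv2.imwrite(f'pics/{sys.argv[1]}.png',cv2.resize(p[:,:,::-1],(800,600),interpolation=cv2.INTER_CUBIC));print(s['position'],s['time_s'])
E
python3 shot.py w1
```

```text
[0.48136069 0.02910892 0.24947465] 1.9
```

View pics/w1.png

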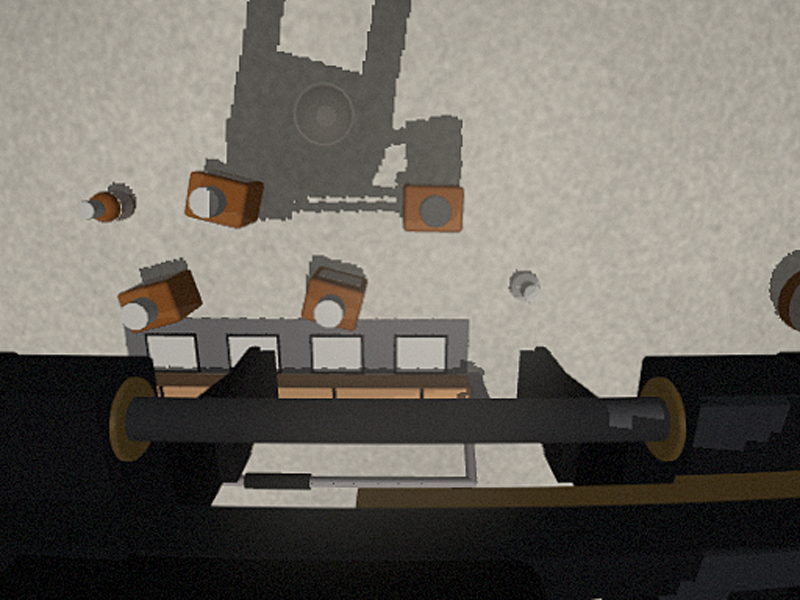

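>>> send_rows(
  moves=[
    [0,-0.5,0,0,0,0],
    [0,-0.5,0,0,0,0],
    [0,-0.5,0,0,0,0],
    [0,-0.5,0,0,0,0],
    [0,-0.5,0,0,0,0],
  ],
)

```text
time_s: 2.45
position: [0.4933, -0.0953, 0.2498]
tcp_rot: [[-0.996, -0.094, -0.001], [-0.094, 0.996, 0.002], [0.001, 0.002, -1.0]]
force: [-1.5, 0.7, 0.1]
opening: 1.001
grasp_force: 0.0
```

```bash
python3 shot.py w2
```

```text
[ 0.49333214 -0.09530704  0.24979128] 2.45
```

View pics/w2.png

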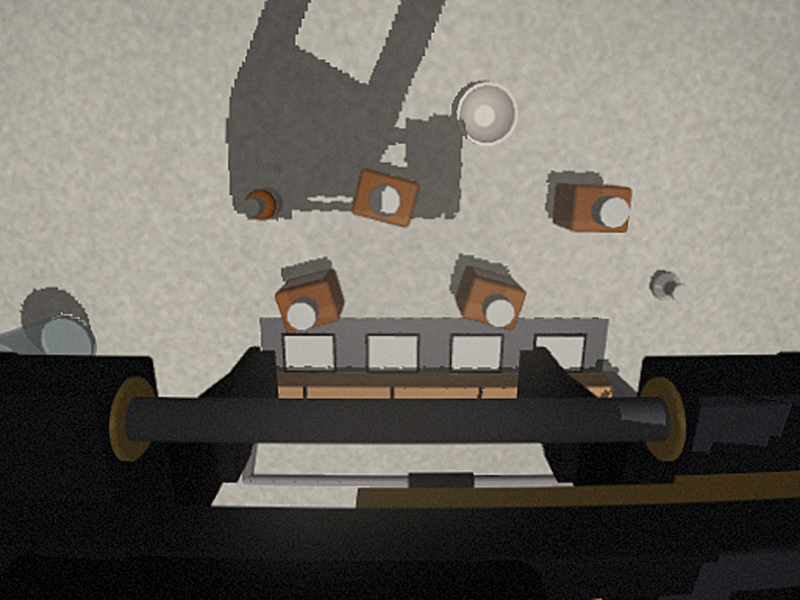

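```bash
cat > meas.py <<'E'
import pickle
from h import *
def cloud(f):
    s,p,d=pickle.load(open(f+'.pkl','rb'));c=cam('wrist',s);K,D,R,t=c
    v,u=np.mgrid[:384,:512];q=cv2.undistortPoints(np.c_[u.ravel(),v.ravel()].astype(float).reshape(-1,1,2),K,D).reshape(-1,2)
    return c,p,d,((np.c_[q,np.ones(len(q))]*d.reshape(-1,1)-t)@R).reshape(384,512,3)
def bottles(f):
    c,p,d,X=cloud(f);out=[]
    m=((X[...,2]>.040)&(X[...,2]<.08)&(d>0)&(X[...,0]<.63)).astype(np.uint8)
    n,l,st,_=cv2.connectedComponentsWithStats(m)
    for i in range(1,n):
        if st[i,4]<150: continue
        P=X[l==i];top=P[(P[:,2]>.046)]
        if len(top)<100: continue
        zz=np.percentile(top[:,2],[25,98])
        (x,y),(a,b),th=cv2.minAreaRect((top[:,:2]*1000).astype(np.float32))
        if a>b: a,b,th=b,a,th+90   # a = depth dir (bottle x)
        th=(th+90)%180-90
        out.append((x,y,a,b,th,*zz*1000,st[i,4]))
    return np.array(out)
def marks(f):
    c,p,d,X=cloud(f);g=p.min(2)
    m=((g>110)&(np.abs(X[...,2])<.01)&(d>0)).astype(np.uint8)
    res=[]
    for k in cv2.findContours(m,cv2.RETR_EXTERNAL,cv2.CHAIN_APPROX_NONE)[0]:
        (x,y),(a,b),_=cv2.minAreaRect(k);ar=cv2.contourArea(k)
        if 350<ar<1200 and ar>.85*a*b:
            w=onplane(c,[[x,y]],0)[0];res.append((x,y,ar,*w*1000))
    return np.array(sorted(res,key=lambda r:r[0]))
E
python3 - <<'E'
from meas import *
np.set_printoptions(suppress=True,precision=1,linewidth=150)
for f in('w1','w2'):
    print(f);print(bottles(f));print(marks(f))
E
```

```text
w1
[[ 445.3 -109.4   34.4   43.2   -9.3   48.6   72.1 1163. ]
 [ 437.7   50.9   33.1   42.4    5.5   48.6   72.2 1078. ]
 [ 459.2 -205.3   12.8   13.    76.6   51.    55.2  178. ]
 [ 516.7  -18.6   34.3   43.8   -9.9   48.6   72.1 1040. ]
 [ 532.2 -161.9   34.4   43.3   20.1   48.6   72.1 1032. ]]
[[ 109.5  225.   539.5  589.5 -167.6    0. ]
 [ 215.5  225.5  558.5  575.6  -17.2    0. ]
 [ 269.   226.   565.5  569.4   57.5    0. ]]
w2
[[ 445.3 -109.4   33.3   43.6   -9.    48.5   72.  1101. ]
 [ 437.6   50.    33.9   44.8    4.6   48.7   72.2 1163. ]
 [ 517.1  -19.8   34.1   44.    -9.8   48.6   72.2 1029. ]
 [ 532.7 -162.8   34.    44.3   19.4   48.6   71.9 1033. ]
 [ 576.7 -380.3   13.1   46.3  -23.    54.3   79.3  547. ]]
[[ 197.5  225.   557.5  589.6 -166.9    0. ]
 [ 251.   225.5  579.   583.4  -92.1    0. ]
 [ 304.5  225.   581.   575.8  -17.4    0. ]]
```

```bash
cat > plan.py <<'E'
from h import *
import json
M=np.array([[589.6,-166.9],[583.1,-92.1],[575.9,-17.3],[569.4,57.5]])/1000
B={'T1':(.5169,-.0192,-9.85),'T2':(.5325,-.1624,19.8),'BR':(.4453,-.1094,-9.2),'BL':(.4376,.0505,5.0)}
A=5.15;ex=np.array([np.cos(np.radians(A)),np.sin(np.radians(A))])
def mk(i,front=.0015): return (*(M[i]-front*ex),A)
def show(*W):
    for n,(x,y,a),z in W:
        p,r=rel([x,y,z],down(np.radians(180+a)));print(n,p,r)
E
python3 - <<'E'
from plan import *
show(('above',B['T1'],.12),('down',B['T1'],.010))
from meas import *
c1=cloud('w1')[0];c2=cloud('w2')[0];k=.64
print(tri(c1,[[215.5,225.5],np.array([328,313])*k,np.array([436,211])*k],c2,[[304.5,225],np.array([500,312])*k,np.array([613,212])*k]).round(4))
E
```

```text
above [-0.124  0.292  0.52 ] [ 0.001 -0.001  0.17 ]
down [-0.124  0.291  0.96 ] [ 0.001 -0.001  0.17 ]
[[ 0.576  -0.0173 -0.0008]
 [ 0.5171 -0.0188  0.0705]
 [ 0.4376  0.0512  0.0671]]
```

Picture 3 and 4 (wrist): the four outlines lie in a row at about v=353 (800-wide image), bottles in front of them, stopper and vial off the sides. Triangulated heights agree with the text. Grasp the first bottle.

>>> send_rows(
  moves=[
    [-0.124,0.292,0.52,0,0,0.17],
    [-0.124,0.292,0.52,0,0,0.17],
    [-0.124,0.292,0.52,0,0,0.17],
    [-0.124,0.292,0.52,0,0,0.17],
    [-0.124,0.292,0.52,0,0,0.17],
    [-0.124,0.291,0.66,0,0,0.17],
    [-0.124,0.291,0.8,0,0,0.17],
    [-0.124,0.291,0.9,0,0,0.17],
    [-0.124,0.291,0.96,0,0,0.17],
    [-0.124,0.291,0.96,0,0,0.17],
  ],
  grip=1,
)

```text
time_s: 3.5
position: [0.5187, -0.0225, 0.0106]
tcp_rot: [[-0.985, 0.173, 0.001], [0.173, 0.985, -0.0], [-0.001, -0.0, -1.0]]
force: [-0.7, 0.0, 0.9]
opening: 0.999
grasp_force: 0.0
```

>>> send_rows(
  moves=[
    [0,0,0,0,0,0],
    [0,0,0,0,0,0],
    [0,0,0,0,0,0],
    [0,0,0,0,0,0],
    [0,0,0,0,0,0],
    [0,0,0,0,0,0],
  ],
  grip=0.45,
)

```text
time_s: 4.1
position: [0.5183, -0.0217, 0.0103]
tcp_rot: [[-0.985, 0.173, 0.0], [0.173, 0.985, 0.0], [-0.0, 0.0, -1.0]]
force: [0.1, 1.3, 1.0]
opening: 0.542
grasp_force: 0.7
```

Run:
```python
from plan import *
show(('mark2',mk(2),.010))
```

```text
mark2 [-0.218  0.056  0.001] [ 0.     0.    -0.168]
```

>>> send_rows(
  moves=[
    [0,0,0,0,0,0],
    [0,0,0,0,0,0],
    [0,0,0,0,0,0],
    [0,0,0,0,0,0],
  ],
  grip=0.4,
)

```text
time_s: 4.5
position: [0.5183, -0.0217, 0.0102]
tcp_rot: [[-0.985, 0.173, 0.0], [0.173, 0.985, 0.0], [-0.0, 0.0, -1.0]]
force: [0.8, 2.3, 4.0]
opening: 0.502
grasp_force: 30.0
```

Run:
```python
from plan import *
show(('mark2',mk(2,-.0),.010))
```

```text
mark2 [-0.224  0.057  0.001] [ 0.     0.    -0.168]
```

>>> send_rows(
  moves=[
    [-0.028,0.007,0,0,0,-0.02],
    [-0.06,0.015,0,0,0,-0.045],
    [-0.095,0.024,0,0,0,-0.07],
    [-0.13,0.033,0,0,0,-0.1],
    [-0.16,0.041,0,0,0,-0.125],
    [-0.19,0.049,0,0,0,-0.15],
    [-0.21,0.054,0,0,0,-0.168],
    [-0.224,0.057,0,0,0,-0.168],
    [-0.224,0.057,0,0,0,-0.168],
    [-0.224,0.057,0,0,0,-0.168],
  ],
)

```text
time_s: 5.5
position: [0.5735, -0.0174, 0.0103]
tcp_rot: [[-0.996, -0.091, -0.005], [-0.091, 0.996, 0.0], [0.005, 0.001, -1.0]]
force: [-3.2, -0.3, 7.5]
opening: 0.507
grasp_force: 30.0
```

>>> send_rows(
  moves=[
    [0,0,0,0,0,0],
    [0,0,0,0,0,0],
    [0,0,0,0,0,0],
    [0,0,-0.15,0,0,0],
    [0,0,-0.3,0,0,0],
    [0,0,-0.45,0,0,0],
    [0,0,-0.45,0,0,0],
  ],
  grip=0.64,
)

```text
time_s: 6.2
position: [0.5797, -0.0184, 0.1273]
tcp_rot: [[-0.996, -0.09, 0.011], [-0.09, 0.996, -0.003], [-0.01, -0.004, -1.0]]
force: [0.6, -0.9, 1.0]
opening: 0.643
grasp_force: 0.0
```

Run:
```python
from plan import *
print(readout.read_state()['position'],mk(2,0))
show(('T2',B['T2'],.120),('T2',B['T2'],.010))
```

```text
[ 0.57973181 -0.01836764  0.12734906] (np.float64(0.5759), np.float64(-0.0173), 5.15)
T2 [ 0.24  -0.557  0.029] [-0.003  0.006 -0.163]
T2 [ 0.245 -0.555  0.469] [-0.003  0.006 -0.163]
```

>>> send_rows(
  moves=[
    [0.06,-0.16,0.01,0,0,-0.04],
    [0.12,-0.32,0.02,0,0,-0.08],
    [0.18,-0.46,0.03,0,0,-0.13],
    [0.24,-0.556,0.03,0,0,-0.163],
    [0.24,-0.556,0.03,0,0,-0.163],
    [0.24,-0.556,0.03,0,0,-0.163],
    [0.24,-0.556,0.03,0,0,-0.163],
    [0.24,-0.556,0.03,0,0,-0.163],
  ],
  grip=1,
)

```text
time_s: 7.0
position: [0.5288, -0.1601, 0.1148]
tcp_rot: [[-0.94, -0.34, -0.0], [-0.34, 0.94, 0.0], [0.0, 0.0, -1.0]]
force: [-0.0, 0.6, 0.6]
opening: 1.0
grasp_force: 0.0
```

Run:
```python
from plan import *
show(('T2',B['T2'],.010))
```

```text
T2 [-0.011 -0.014  0.419] [ 0.    -0.     0.001]
```

>>> send_rows(
  moves=[
    [-0.011,-0.014,0.1,0,0,0],
    [-0.011,-0.014,0.22,0,0,0],
    [-0.011,-0.014,0.33,0,0,0],
    [-0.011,-0.014,0.4,0,0,0],
    [-0.011,-0.014,0.419,0,0,0],
    [-0.011,-0.014,0.419,0,0,0],
    [-0.011,-0.014,0.419,0,0,0],
  ],
)

```text
time_s: 7.7
position: [0.5331, -0.1636, 0.0111]
tcp_rot: [[-0.94, -0.34, 0.001], [-0.34, 0.94, -0.001], [-0.001, -0.001, -1.0]]
force: [-0.5, 0.0, -0.4]
opening: 1.001
grasp_force: 0.0
```

>>> send_rows(
  moves=[
    [0,0,0,0,0,0],
    [0,0,0,0,0,0],
    [0,0,0,0,0,0],
    [0,0,0,0,0,0],
    [0,0,0,0,0,0],
    [0,0,0,0,0,0],
    [0,0,0,0,0,0],
    [0,0,0,0,0,0],
  ],
  grip=0.4,
)

```text
time_s: 8.5
position: [0.5321, -0.1636, 0.0103]
tcp_rot: [[-0.941, -0.339, -0.0], [-0.339, 0.941, 0.0], [0.0, 0.0, -1.0]]
force: [-0.3, 0.7, 1.6]
opening: 0.501
grasp_force: 30.0
```

Run:
```python
from plan import *
show(('mark0',mk(0),.010))
```

```text
mark0 [-0.206 -0.089  0.001] [ 0.    -0.     0.163]
```

>>> send_rows(
  moves=[
    [-0.028,-0.012,0,0,0,0.02],
    [-0.056,-0.024,0,0,0,0.045],
    [-0.088,-0.038,0,0,0,0.07],
    [-0.12,-0.052,0,0,0,0.1],
    [-0.15,-0.065,0,0,0,0.125],
    [-0.178,-0.077,0,0,0,0.15],
    [-0.196,-0.085,0,0,0,0.163],
    [-0.206,-0.089,0,0,0,0.163],
    [-0.206,-0.089,0,0,0,0.163],
    [-0.206,-0.089,0,0,0,0.163],
    [-0.206,-0.089,0,0,0,0.163],
  ],
)

```text
time_s: 9.6
position: [0.5884, -0.1672, 0.0103]
tcp_rot: [[-0.996, -0.09, 0.001], [-0.09, 0.996, -0.0], [-0.001, -0.0, -1.0]]
force: [0.1, 0.4, 1.5]
opening: 0.504
grasp_force: 30.0
```

>>> send_rows(
  moves=[
    [0,0,0,0,0,0],
    [0,0,0,0,0,0],
    [0,0,0,0,0,0],
    [0,0,-0.12,0,0,0],
    [0,0,-0.26,0,0,0],
    [0,0,-0.38,0,0,0],
    [0,0,-0.44,0,0,0],
    [0,0,-0.44,0,0,0],
    [0,0,-0.44,0,0,0],
  ],
  grip=0.64,
)

```text
time_s: 10.5
position: [0.588, -0.167, 0.12]
tcp_rot: [[-0.996, -0.09, -0.0], [-0.09, 0.996, 0.0], [0.0, 0.0, -1.0]]
force: [0.6, 0.6, -0.0]
opening: 0.637
grasp_force: 0.0
```

Run:
```python
from plan import *
print(mk(0))
show(('BR',B['BR'],.120))
```

```text
(np.float64(0.588106055333128), np.float64(-0.16703464520906725), 5.15)
BR [0.548 0.281 0.   ] [ 0.    -0.     0.159]
```

>>> send_rows(
  moves=[
    [0.14,0.07,0,0,0,0.04],
    [0.3,0.15,0,0,0,0.08],
    [0.45,0.23,0,0,0,0.12],
    [0.548,0.281,0,0,0,0.159],
    [0.548,0.281,0,0,0,0.159],
    [0.548,0.281,0.1,0,0,0.159],
    [0.548,0.281,0.22,0,0,0.159],
    [0.548,0.281,0.34,0,0,0.159],
    [0.548,0.281,0.41,0,0,0.159],
    [0.548,0.281,0.44,0,0,0.159],
    [0.548,0.281,0.44,0,0,0.159],
    [0.548,0.281,0.44,0,0,0.159],
  ],
  grip=1,
)

```text
time_s: 11.7
position: [0.446, -0.1097, 0.0103]
tcp_rot: [[-0.987, 0.159, 0.0], [0.159, 0.987, -0.0], [-0.0, -0.0, -1.0]]
force: [0.0, -0.9, -0.2]
opening: 1.0
grasp_force: 0.0
```

>>> send_rows(
  moves=[
    [0,0,0,0,0,0],
    [0,0,0,0,0,0],
    [0,0,0,0,0,0],
    [0,0,0,0,0,0],
    [0,0,0,0,0,0],
    [0,0,0,0,0,0],
    [0,0,0,0,0,0],
    [0,0,0,0,0,0],
  ],
  grip=0.4,
)

```text
time_s: 12.5
position: [0.4456, -0.1095, 0.0104]
tcp_rot: [[-0.987, 0.159, 0.0], [0.159, 0.987, 0.0], [-0.0, 0.0, -1.0]]
force: [0.1, 0.8, 1.3]
opening: 0.507
grasp_force: 30.0
```

Run:
```python
from plan import *
show(('pre',mk(1,.06),.010),('mark1',mk(1),.010))
```

```text
pre [-0.299  0.097  0.001] [ 0.     0.    -0.159]
mark1 [-0.526  0.155  0.002] [ 0.     0.    -0.159]
```

>>> send_rows(
  moves=[
    [-0.04,0.013,0,0,0,-0.02],
    [-0.09,0.029,0,0,0,-0.05],
    [-0.15,0.049,0,0,0,-0.085],
    [-0.21,0.068,0,0,0,-0.12],
    [-0.26,0.084,0,0,0,-0.145],
    [-0.299,0.097,0,0,0,-0.159],
    [-0.35,0.11,0,0,0,-0.159],
    [-0.41,0.125,0,0,0,-0.159],
    [-0.46,0.138,0,0,0,-0.159],
    [-0.5,0.148,0,0,0,-0.159],
    [-0.526,0.155,0,0,0,-0.159],
    [-0.526,0.155,0,0,0,-0.159],
  ],
)

```text
time_s: 13.7
position: [0.5829, -0.0922, 0.0105]
tcp_rot: [[-0.996, -0.09, 0.002], [-0.09, 0.996, -0.0], [-0.002, -0.001, -1.0]]
force: [1.1, 1.6, 1.5]
opening: 0.501
grasp_force: 30.0
```

>>> send_rows(
  moves=[
    [0,0,0,0,0,0],
    [0,0,0,0,0,0],
  ],
)

```text
time_s: 13.9
position: [0.5823, -0.0924, 0.0104]
tcp_rot: [[-0.996, -0.089, 0.002], [-0.089, 0.996, -0.0], [-0.002, -0.001, -1.0]]
force: [1.1, 0.4, 1.4]
opening: 0.5
grasp_force: 30.0
```

>>> send_rows(
  moves=[
    [0,0,0,0,0,0],
    [0,0,0,0,0,0],
    [0,0,0,0,0,0],
    [0,0,-0.12,0,0,0],
    [0,0,-0.26,0,0,0],
    [0,0,-0.38,0,0,0],
    [0,0,-0.44,0,0,0],
    [0,0,-0.44,0,0,0],
    [0,0,-0.44,0,0,0],
  ],
  grip=0.62,
)

```text
time_s: 14.8
position: [0.581, -0.0921, 0.1199]
tcp_rot: [[-0.996, -0.09, -0.001], [-0.09, 0.996, 0.0], [0.001, 0.0, -1.0]]
force: [0.6, -0.1, -0.2]
opening: 0.618
grasp_force: 0.0
```

Run:
```python
from plan import *
print(mk(1))
show(('BL',B['BL'],.120))
```

```text
(np.float64(0.581606055333128), np.float64(-0.09223464520906724), 5.15)
BL [0.52 0.62 0.  ] [ 0.    -0.     0.002]
```

>>> send_rows(
  moves=[
    [0.1,0.13,0,0,0,0],
    [0.22,0.27,0,0,0,0],
    [0.34,0.41,0,0,0,0],
    [0.44,0.53,0,0,0,0],
    [0.52,0.62,0,0,0,0],
    [0.52,0.62,0,0,0,0],
    [0.52,0.62,0.12,0,0,0],
    [0.52,0.62,0.26,0,0,0],
    [0.52,0.62,0.38,0,0,0],
    [0.52,0.62,0.44,0,0,0],
    [0.52,0.62,0.44,0,0,0],
    [0.52,0.62,0.44,0,0,0],
  ],
  grip=1,
)

```text
time_s: 16.0
position: [0.438, 0.0502, 0.0096]
tcp_rot: [[-0.996, -0.089, -0.002], [-0.089, 0.996, 0.0], [0.002, 0.0, -1.0]]
force: [0.2, 0.2, 0.9]
opening: 1.006
grasp_force: 0.0
```

>>> send_rows(
  moves=[
    [0,0,0,0,0,0],
    [0,0,0,0,0,0],
    [0,0,0,0,0,0],
    [0,0,0,0,0,0],
    [0,0,0,0,0,0],
    [0,0,0,0,0,0],
    [0,0,0,0,0,0],
    [0,0,0,0,0,0],
  ],
  grip=0.4,
)

```text
time_s: 16.8
position: [0.4381, 0.0506, 0.0105]
tcp_rot: [[-0.996, -0.09, 0.0], [-0.09, 0.996, 0.0], [-0.0, 0.0, -1.0]]
force: [-0.4, 1.3, 4.3]
opening: 0.508
grasp_force: 30.0
```

Run:
```python
from plan import *
show(('pre',mk(3,.06),.010),('mark3',mk(3),.010))
```

```text
pre [-0.285 -0.02   0.002] [ 0.  0. -0.]
mark3 [-0.519 -0.02   0.002] [ 0.  0. -0.]
```

>>> send_rows(
  moves=[
    [-0.04,-0.003,0,0,0,0],
    [-0.09,-0.006,0,0,0,0],
    [-0.15,-0.01,0,0,0,0],
    [-0.21,-0.014,0,0,0,0],
    [-0.26,-0.017,0,0,0,0],
    [-0.3,-0.02,0,0,0,0],
    [-0.35,-0.02,0,0,0,0],
    [-0.41,-0.02,0,0,0,0],
    [-0.46,-0.02,0,0,0,0],
    [-0.5,-0.02,0,0,0,0],
    [-0.519,-0.02,0,0,0,0],
    [-0.519,-0.02,0,0,0,0],
  ],
)

```text
time_s: 18.0
position: [0.5675, 0.0572, 0.0105]
tcp_rot: [[-0.996, -0.09, -0.001], [-0.09, 0.996, -0.0], [0.001, 0.0, -1.0]]
force: [-1.5, -1.3, 4.4]
opening: 0.506
grasp_force: 30.0
```

>>> send_rows(
  moves=[
    [0,0,0,0,0,0],
    [0,0,0,0,0,0],
  ],
)

```text
time_s: 18.2
position: [0.5675, 0.0573, 0.0105]
tcp_rot: [[-0.996, -0.09, -0.001], [-0.09, 0.996, 0.0], [0.001, 0.0, -1.0]]
force: [-2.1, 0.9, 4.4]
opening: 0.501
grasp_force: 30.0
```

>>> send_rows(
  moves=[
    [0,0,0,0,0,0],
    [0,0,0,0,0,0],
    [0,0,0,0,0,0],
    [0,0,-0.12,0,0,0],
    [0,0,-0.26,0,0,0],
    [0,0,-0.42,0,0,0],
    [0.05,-0.05,-0.6,0,0,0],
    [0.15,-0.15,-0.75,0,0,0],
    [0.25,-0.25,-0.85,0,0,0],
    [0.35,-0.35,-0.9,0,0,0],
    [0.4,-0.4,-0.95,0,0,0],
    [0.4,-0.4,-0.95,0,0,0],
  ],
  grip=0.62,
)

```text
time_s: 19.4
position: [0.4769, -0.0531, 0.2494]
tcp_rot: [[-0.996, -0.087, 0.003], [-0.087, 0.996, -0.001], [-0.003, -0.002, -1.0]]
force: [-0.1, -0.5, 0.2]
opening: 0.617
grasp_force: 0.0
```

>>> send_rows(
  moves=[
    [0,0,0,0,0,0],
    [0,0,0,0,0,0],
    [0,0,0,0,0,0],
  ],
  grip=1,
)

```text
time_s: 19.7
position: [0.4774, -0.0506, 0.247]
tcp_rot: [[-0.996, -0.091, -0.001], [-0.091, 0.996, 0.001], [0.001, 0.001, -1.0]]
force: [0.3, 0.1, 0.2]
opening: 0.813
grasp_force: 0.0
```

```bash
python3 shot.py w3
python3 - <<'E'
from meas import *
from plan import M,A
np.set_printoptions(suppress=True,precision=1,linewidth=150)
b=bottles('w3');print(b);print(M*1000)
c,p,d,X=cloud('w3')
ex=np.array([np.cos(np.radians(A)),np.sin(np.radians(A))]);ey=np.array([-ex[1],ex[0]])
S=M.mean(0)+.018*ex
L=np.dstack([(X[...,:2]-S)@ex,(X[...,:2]-S)@ey,X[...,2]])
for r in b:
  q=np.array(r[:2])/1000-S;print(np.round([q@ex*1000+18,q@ey*1000],1))
m=(d>0)&(L[...,0]>.025)&(L[...,0]<.085)&(abs(L[...,1])<.15)&(L[...,2]>.04)&(L[...,2]<.12)
P=L[m]*1000;print(len(P),np.percentile(P,[5,25,50,75,95],axis=0))
E
```

```text
[ 0.47738398 -0.05064722  0.24696117] 19.7
[[ 459.8 -205.5   12.2   12.5   51.9   52.7   55.3  151. ]
 [ 568.9  -18.9   29.4   41.8    5.3   48.6   72.1  806. ]
 [ 577.3  -93.9   26.2   44.1    3.9   48.6   71.6  762. ]
 [ 578.5 -177.7   19.6   40.7   39.4   48.5   71.8  375. ]]
[[ 589.6 -166.9]
 [ 583.1  -92.1]
 [ 575.9  -17.3]
 [ 569.4   57.5]]
[-132.7 -139.4]
[-7.4 36.6]
[ -5.7 -38.8]
[ -12.  -122.4]
236 [[  48.1 -101.4   87.5]
 [  48.9  -93.3   89.5]
 [  49.8  -83.    91.4]
 [  51.6  -72.    92.1]
 [  53.4  -62.9   92.9]]
```

View pics/w3.png

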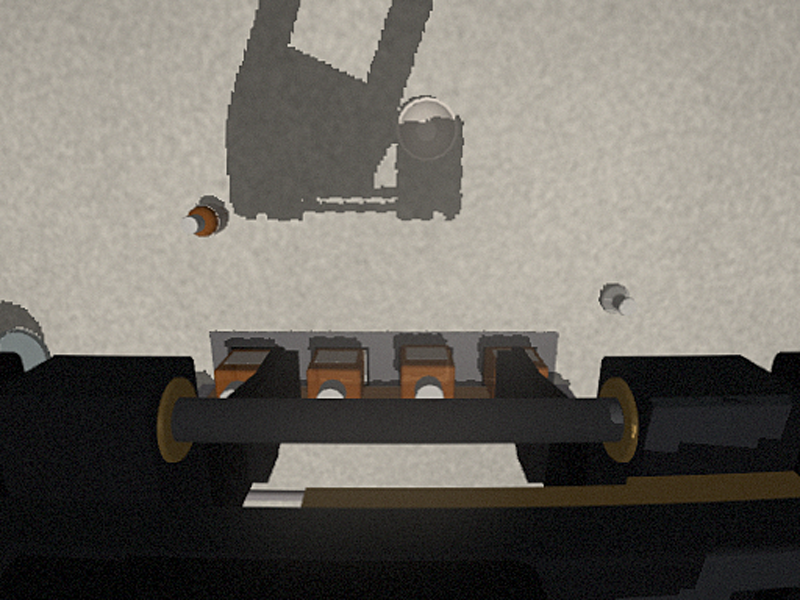

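>>> send_rows(
  moves=[
    [-0.18,0,0,0,0,0],
    [-0.38,0,0,0,0,0],
    [-0.57,0,0,0,0,0],
    [-0.75,0,0,0,0,0],
    [-0.9,0,0,0,0,0],
    [-0.96,0,0,0,0,0],
    [-0.96,0,0,0,0,0],
    [-0.96,0,0,0,0,0],
    [-0.96,0,0,0,0,0],
  ],
)

```text
time_s: 20.65
position: [0.7149, -0.0295, 0.2474]
tcp_rot: [[-0.996, -0.09, -0.002], [-0.09, 0.996, 0.0], [0.002, 0.0, -1.0]]
force: [-0.8, -0.5, -0.3]
opening: 0.995
grasp_force: 0.0
```

```bash
python3 shot.py w4
cat > chk.py <<'E'
import sys
from meas import *
from plan import M,A
np.set_printoptions(suppress=True,precision=1,linewidth=150)
f=sys.argv[1];b=bottles(f)
c,p,d,X=cloud(f)
ex=np.array([np.cos(np.radians(A)),np.sin(np.radians(A))]);ey=np.array([-ex[1],ex[0]])
S=M.mean(0)+.018*ex;print('S',S*1000)
L=np.dstack([(X[...,:2]-S)@ex,(X[...,:2]-S)@ey,X[...,2]])
for r in b:
  q=np.array(r[:2])/1000-S;print(np.round([q@ex*1000+18,q@ey*1000],1),r[2:])
m=(d>0)&(L[...,0]>.025)&(L[...,0]<.085)&(abs(L[...,1])<.13)&(L[...,2]>.04)&(L[...,2]<.12)
P=L[m]*1000;print(len(P),np.percentile(P,[5,25,50,75,95],axis=0))
m&=(p.max(2)<70);P=L[m]*1000
if len(P): print('sleeve',len(P),np.percentile(P,[2,50,98],axis=0))
m=(d>0)&(L[...,0]>.004)&(L[...,0]<.016)&(abs(L[...,1])<.14)&(L[...,2]>.02)&(L[...,2]<.04);print('railtop',np.median(L[m],axis=0)*1000)
E
python3 chk.py w4
```

```text
[ 0.71490836 -0.0295365   0.24735977] 20.65
S [597.4 -53.1]
[-3.8 36.3] [  33.7   44.3    3.9   48.6   72.2 1418. ]
[ -0.9 -39.1] [  33.9   43.9    4.7   48.5   72.1 1374. ]
[ -2.  111.1] [  33.8   44.3    4.6   48.6   72.3 1394. ]
[   0.5 -113.5] [  33.1   44.7    4.1   48.6   72.2 1362. ]
[  27.1 -159.8] [ 18.6  30.9   2.2  50.7  58.4 404. ]
[ 37.4 153.4] [ 25.5  46.7  49.6  54.4  77.9 653. ]
2269 [[  48.9 -114.6   90. ]
 [  50.6  -56.5   91.1]
 [  52.5    0.9   91.9]
 [  54.9   58.9   92.9]
 [  56.4  115.8   94.4]]
sleeve 950 [[  47.7 -112.3   89.6]
 [  53.4  -12.8   92.5]
 [  58.3   61.8   95.3]]
railtop [ 9.9  0.3 29.2]
```

View pics/w4.png

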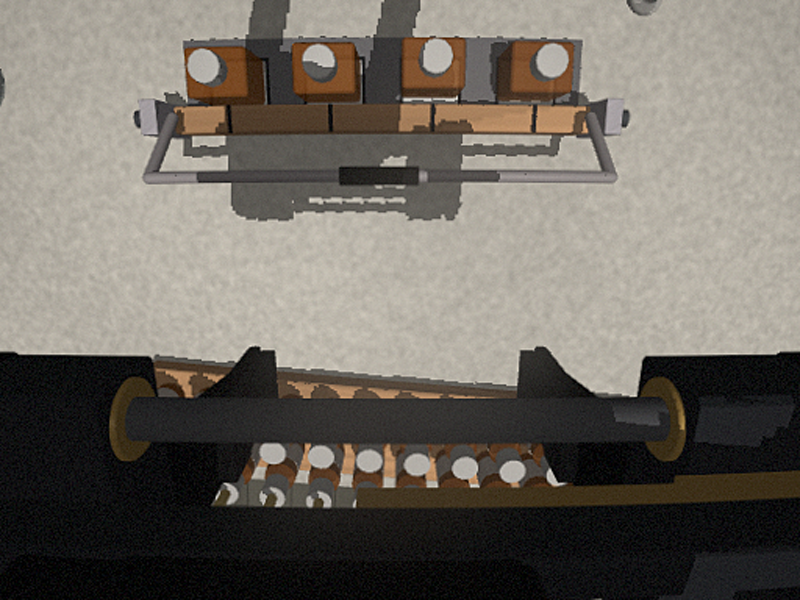

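Picture w4: bottles stand in front of the rail; the one at outline 2 sits ~4 mm forward. I'll nudge it 3.5 mm back.

Run:
```python
from plan import *
show(('up',mk(2,.004),.14),('dn',mk(2,.004),.010),('in',mk(2,.0003),.010))
```

```text
up [0.565 0.099 0.432] [ 0.    -0.001 -0.   ]
dn [0.565 0.099 0.952] [ 0.    -0.001 -0.   ]
in [0.55  0.099 0.952] [ 0.    -0.001 -0.   ]
```

>>> send_rows(
  moves=[
    [0.15,0.03,0,0,0,0],
    [0.33,0.06,0,0,0,0],
    [0.5,0.09,0.1,0,0,0],
    [0.565,0.099,0.25,0,0,0],
    [0.565,0.099,0.4,0,0,0],
    [0.565,0.099,0.48,0,0,0],
    [0.565,0.099,0.5,0,0,0],
    [0.565,0.099,0.5,0,0,0],
    [0.565,0.099,0.5,0,0,0],
  ],
  grip=0.62,
)

```text
time_s: 21.6
position: [0.5743, -0.0182, 0.1242]
tcp_rot: [[-0.996, -0.09, 0.003], [-0.09, 0.996, -0.001], [-0.003, -0.001, -1.0]]
force: [-0.7, -0.2, 0.9]
opening: 0.623
grasp_force: 0.0
```

Run:
```python
from plan import *
show(('dn',mk(2,.004),.010),('in',mk(2,.0003),.010));print(readout.read_state()['opening'])
```

```text
dn [0.01  0.003 0.457] [-0.001  0.002 -0.   ]
in [-0.004  0.003  0.457] [-0.001  0.002 -0.   ]
0.6227710042113375
```

>>> send_rows(
  moves=[
    [0.004,0.001,0.1,0,0,0],
    [0.004,0.001,0.22,0,0,0],
    [0.004,0.001,0.34,0,0,0],
    [0.004,0.001,0.42,0,0,0],
    [0.004,0.001,0.455,0,0,0],
    [0.004,0.001,0.455,0,0,0],
    [0.004,0.001,0.455,0,0,0],
  ],
)

```text
time_s: 22.3
position: [0.5735, -0.018, 0.0103]
tcp_rot: [[-0.996, -0.09, 0.003], [-0.09, 0.996, -0.001], [-0.002, -0.001, -1.0]]
force: [0.1, 0.3, 0.5]
opening: 0.618
grasp_force: 0.0
```

>>> send_rows(
  moves=[
    [0,0,0,0,0,0],
    [0,0,0,0,0,0],
    [0,0,0,0,0,0],
    [0,0,0,0,0,0],
  ],
  grip=0.4,
)

```text
time_s: 22.7
position: [0.5732, -0.0178, 0.0103]
tcp_rot: [[-0.996, -0.09, 0.002], [-0.09, 0.996, -0.0], [-0.002, -0.001, -1.0]]
force: [-0.1, 0.7, 6.1]
opening: 0.506
grasp_force: 30.0
```

Run:
```python
from plan import *
show(('in',mk(2,.0003),.010));print(readout.read_state()['opening'])
```

```text
in [-0.01   0.001  0.001] [-0.     0.001 -0.   ]
0.5058189634578316
```

>>> send_rows(
  moves=[
    [-0.006,0,0,0,0,0],
    [-0.013,0,0,0,0,0],
    [-0.013,0,0,0,0,0],
    [-0.013,0,0,0,0,0],
    [-0.013,0,0,0,0,0],
  ],
)

```text
time_s: 23.2
position: [0.5733, -0.0178, 0.0103]
tcp_rot: [[-0.996, -0.091, -0.004], [-0.091, 0.996, -0.0], [0.004, -0.0, -1.0]]
force: [-5.8, -2.6, 10.3]
opening: 0.505
grasp_force: 30.0
```

>>> send_rows(
  moves=[
    [0,0,0,0,0,0],
    [0,0,0,0,0,0],
    [0,0,0,0,0,0],
    [0,0,-0.12,0,0,0],
    [0,0,-0.26,0,0,0],
    [0,0,-0.42,0,0,0],
    [0,0,-0.62,0,0,0],
    [-0.15,0,-0.8,0,0,0],
    [-0.35,0,-0.9,0,0,0],
    [-0.5,-0.02,-0.95,0,0,0],
    [-0.565,-0.05,-0.95,0,0,0],
    [-0.565,-0.05,-0.95,0,0,0],
  ],
  grip=0.62,
)

```text
time_s: 24.4
position: [0.7203, -0.0179, 0.2466]
tcp_rot: [[-0.996, -0.09, 0.004], [-0.09, 0.996, -0.001], [-0.004, -0.001, -1.0]]
force: [-0.5, 0.7, 0.1]
opening: 0.617
grasp_force: 0.0
```

>>> send_rows(
  moves=[
    [0,0,0,0,0,0],
    [0,0,0,0,0,0],
    [0,0,0,0,0,0],
    [0,0,0,0,0,0],
  ],
)

```text
time_s: 24.8
position: [0.7165, -0.017, 0.2465]
tcp_rot: [[-0.996, -0.09, -0.001], [-0.09, 0.996, 0.0], [0.001, 0.0, -1.0]]
force: [-0.9, 0.5, 0.4]
opening: 0.621
grasp_force: 0.0
```

```bash
python3 shot.py w5; python3 chk.py w5
python3 - <<'E'
from plan import *
S=M.mean(0)+.018*ex
p=S+.052*ex
print(p);show(('above bail',(*p,-90+A),.20),('bail',(*p,-90+A),.069))
E
```

```text
[ 0.71646143 -0.01700049  0.24647282] 24.8
S [597.4 -53.1]
[-3.6 36.2] [  33.2   43.6    5.2   48.6   72.2 1383. ]
[ -2.2 111. ] [  34.    44.9    5.8   48.7   72.3 1431. ]
[ -0.9 -39.3] [  33.6   44.2    5.    48.6   72.3 1402. ]
[   0.2 -113.5] [  34.7   44.1    5.2   48.6   72.1 1416. ]
[ 37.8 153.8] [ 25.5  47.3  49.7  53.9  77.8 634. ]
[  27.1 -159.6] [ 18.2  31.6  -0.1  50.5  58.5 399. ]
2283 [[  48.9 -115.2   90. ]
 [  50.5  -56.5   91.2]
 [  52.5    1.5   92. ]
 [  54.9   59.1   92.9]
 [  56.3  115.6   94.5]]
sleeve 755 [[ 47.6 -97.6  89.7]
 [ 53.3  -6.2  93.1]
 [ 58.2  24.   95.5]]
railtop [ 9.8  1.2 29.2]
[ 0.64921742 -0.04841656]
above bail [ 0.28  -0.101  0.186] [-0. -0.  1.]
bail [ 0.28  -0.101  0.71 ] [-0. -0.  1.]
```

>>> send_rows(
  moves=[
    [0.03,-0.01,0.02,0,0,0.09],
    [0.06,-0.02,0.04,0,0,0.18],
    [0.09,-0.03,0.06,0,0,0.27],
    [0.12,-0.04,0.08,0,0,0.36],
    [0.15,-0.05,0.1,0,0,0.45],
    [0.18,-0.06,0.12,0,0,0.54],
    [0.2,-0.07,0.13,0,0,0.63],
    [0.22,-0.08,0.14,0,0,0.72],
    [0.25,-0.09,0.16,0,0,0.81],
    [0.27,-0.1,0.18,0,0,0.9],
    [0.28,-0.1,0.186,0,0,1.0],
    [0.28,-0.1,0.186,0,0,1.0],
  ],
  grip=0.5,
)

```text
time_s: 26.05
position: [0.6491, -0.0484, 0.1999]
tcp_rot: [[-0.089, 0.996, -0.001], [0.996, 0.089, 0.0], [0.0, -0.001, -1.0]]
force: [0.1, -0.6, 0.2]
opening: 0.502
grasp_force: 0.0
```

>>> send_rows(
  moves=[
    [0,0,0,0,0,0],
    [0,0,0,0,0,0],
    [0,0,0,0,0,0],
    [0,0,0,0,0,0],
  ],
)

```text
time_s: 26.45
position: [0.6501, -0.0483, 0.2002]
tcp_rot: [[-0.091, 0.996, 0.0], [0.996, 0.091, -0.0], [-0.0, 0.0, -1.0]]
force: [-1.2, 0.7, -0.9]
opening: 0.497
grasp_force: 0.0
```

Run:
```python
from plan import *
S=M.mean(0)+.018*ex
p=S+.052*ex
show(('bail',(*p,-90+A),.069))
```

```text
bail [ 0.    -0.004  0.525] [0.    0.    0.001]
```

>>> send_rows(
  moves=[
    [0,-0.004,0.12,0,0,0],
    [0,-0.004,0.26,0,0,0],
    [0,-0.004,0.4,0,0,0],
    [0,-0.004,0.5,0,0,0],
    [0,-0.004,0.525,0,0,0],
    [0,-0.004,0.525,0,0,0],
    [0,-0.004,0.525,0,0,0],
  ],
)

```text
time_s: 27.15
position: [0.6501, -0.0487, 0.0702]
tcp_rot: [[-0.09, 0.996, 0.003], [0.996, 0.09, -0.001], [-0.001, 0.003, -1.0]]
force: [0.5, -0.4, -0.0]
opening: 0.504
grasp_force: 0.0
```

>>> send_rows(
  moves=[
    [0,0,0,0,0,0],
    [0,0,0,0,0,0],
    [0,0,0,0,0,0],
    [0,0,0,0,0,0],
    [0,0,0,0,0,0],
    [0,0,0,0,0,0],
    [0,0,0,0,0,0],
    [0,0,0,0,0,0],
  ],
  grip=0.05,
)

```text
time_s: 27.95
position: [0.6496, -0.0485, 0.0692]
tcp_rot: [[-0.09, 0.996, 0.002], [0.996, 0.09, -0.0], [-0.0, 0.002, -1.0]]
force: [2.1, 0.6, 1.7]
opening: 0.123
grasp_force: 30.0
```

Run:
```python
from plan import *
S=M.mean(0)+.018*ex
s=readout.read_state();p=np.array(s['position'])
x=(p[:2]-S)@ex*1000;z=p[2]*1000+19;q0=np.arctan2(z-45,10-x);print(x,(p[:2]-S)@[-ex[1],ex[0]]*1000,z,q0,np.hypot(x-10,z-45),s['opening'],s['force'])
for q in [2.2,2.05,1.9,1.75,1.6,1.45,1.3,1.15,1.0,.85,.7,.55,.4,.25,.12,0]:
    xx=10-60*np.cos(q);zz=45+60*np.sin(q);print(q,np.round([(xx-x)/250,-(zz-z)/250],3))
```

```text
52.40514591987639 -0.09314179029425151 88.1890497065385 2.3470363707057986 60.52677436506808 0.12333405226714338 [2.09835468 0.58281932 1.69130842]
2.2 [-0.028 -0.021]
2.05 [-0.059 -0.04 ]
1.9 [-0.092 -0.054]
1.75 [-0.127 -0.063]
1.6 [-0.163 -0.067]
1.45 [-0.199 -0.065]
1.3 [-0.234 -0.058]
1.15 [-0.268 -0.046]
1.0 [-0.299 -0.029]
0.85 [-0.328 -0.008]
0.7 [-0.353  0.018]
0.55 [-0.374  0.047]
0.4 [-0.391  0.079]
0.25 [-0.402  0.113]
0.12 [-0.408  0.144]
0 [-0.41   0.173]
```

>>> send_rows(
  moves=[
    [0,-0.028,-0.021,0,0,0],
    [0,-0.059,-0.04,0,0,0],
    [0,-0.092,-0.054,0,0,0],
    [0,-0.127,-0.063,0,0,0],
    [0,-0.163,-0.067,0,0,0],
    [0,-0.199,-0.065,0,0,0],
    [0,-0.234,-0.058,0,0,0],
    [0,-0.268,-0.046,0,0,0],
    [0,-0.299,-0.029,0,0,0],
    [0,-0.328,-0.008,0,0,0],
    [0,-0.328,-0.008,0,0,0],
    [0,-0.328,-0.008,0,0,0],
  ],
)

```text
time_s: 29.15
position: [0.5686, -0.0557, 0.0711]
tcp_rot: [[-0.089, 0.996, 0.003], [0.996, 0.089, -0.0], [-0.0, 0.003, -1.0]]
force: [4.5, 3.0, -1.3]
opening: 0.128
grasp_force: 30.0
```

```bash
cat > q.py <<'E'
from plan import *
S=M.mean(0)+.018*ex
s=readout.read_state();p=np.array(s['position'])
x=(p[:2]-S)@ex*1000;z=p[2]*1000+19;q0=np.arctan2(z-45,10-x);print(x,(p[:2]-S)@[-ex[1],ex[0]]*1000,z,q0,np.hypot(x-10,z-45),s['opening'],s['force'])
E
python3 q.py
```

```text
-28.996385134441162 -0.06275937198432684 90.1236958839522 0.8581097982486615 59.6394666624465 0.12752752348941057 [ 4.47884812  2.95372338 -1.27968249]
```

>>> send_rows(
  moves=[
    [0,-0.013,0.013,0,0,0],
    [0,-0.025,0.026,0,0,0],
    [0,-0.036,0.04,0,0,0],
    [0,-0.046,0.055,0,0,0],
    [0,-0.063,0.087,0,0,0],
    [0,-0.074,0.121,0,0,0],
    [0,-0.08,0.152,0,0,0],
    [0,-0.082,0.17,0,0,0],
    [0,-0.082,0.185,0,0,0],
    [0,-0.082,0.185,0,0,0],
    [0,-0.082,0.185,0,0,0],
    [0,-0.082,0.185,0,0,0],
  ],
)

```text
time_s: 30.35
position: [0.5496, -0.0576, 0.0261]
tcp_rot: [[-0.089, 0.996, 0.006], [0.996, 0.089, -0.001], [-0.001, 0.006, -1.0]]
force: [5.0, 3.9, 7.0]
opening: 0.127
grasp_force: 30.0
```

```bash
python3 q.py
```

```text
-48.07638473234839 -0.16845965943653973 45.11364086990021 0.0019567458509303914 58.0764959155342 0.12711761490682705 [4.95143341 3.91049922 7.03250541]
```

>>> send_rows(
  moves=[
    [0,0,0,0,0,0],
    [0,0,0,0,0,0],
    [0,0,0,0,0,0],
    [0,0,0,0,0,0],
    [0,0,-0.1,0,0,0],
    [0,0,-0.22,0,0,0],
    [0,0,-0.38,0,0,0],
    [0,0,-0.56,0,0,0],
    [0,0,-0.75,0,0,0],
    [0,0,-0.9,0,0,0],
    [0,0,-0.9,0,0,0],
  ],
  grip=0.32,
)

```text
time_s: 31.45
position: [0.5496, -0.0588, 0.255]
tcp_rot: [[-0.09, 0.996, 0.01], [0.996, 0.09, -0.004], [-0.005, 0.01, -1.0]]
force: [0.4, 0.5, -1.1]
opening: 0.321
grasp_force: 0.0
```

>>> send_rows(
  moves=[
    [0,0.15,0,0,0,-0.09],
    [0,0.3,0,0,0,-0.18],
    [0,0.4,0,0,0,-0.27],
    [0,0.5,0,0,0,-0.36],
    [0,0.6,0,0,0,-0.45],
    [0,0.66,0,0,0,-0.54],
    [0,0.66,0,0,0,-0.63],
    [0,0.66,0,0,0,-0.72],
    [0,0.66,0,0,0,-0.81],
    [0,0.66,0,0,0,-0.9],
    [0,0.66,0,0,0,-1.0],
    [0,0.66,0,0,0,-1.0],
  ],
)

```text
time_s: 32.65
position: [0.7099, -0.0429, 0.2474]
tcp_rot: [[-0.996, -0.09, -0.004], [-0.09, 0.996, 0.001], [0.004, 0.001, -1.0]]
force: [-0.5, -0.1, 0.2]
opening: 0.318
grasp_force: 0.0
```

>>> send_rows(
  moves=[
    [0,0,0,0,0,0],
    [0,0,0,0,0,0],
    [0,0,0,0,0,0],
    [0,0,0,0,0,0],
  ],
)

```text
time_s: 33.05
position: [0.7111, -0.0429, 0.2495]
tcp_rot: [[-0.996, -0.089, -0.0], [-0.089, 0.996, 0.0], [0.0, 0.0, -1.0]]
force: [-1.1, -0.3, 1.3]
opening: 0.316
grasp_force: 0.0
```

```bash
python3 shot.py w6; python3 chk.py w6;python3 - <<'E'
from meas import *
from plan import M,A,ex
c,p,d,X=cloud('w6');ey=np.array([-ex[1],ex[0]]);S=M.mean(0)+.018*ex
L=np.dstack([(X[...,:2]-S)@ex,(X[...,:2]-S)@ey,X[...,2]])
m=(d>0)&(L[...,0]<-.037)&(L[...,0]>-.08)&(abs(L[...,1])<.14)&(L[...,2]>.02)
print('bar',m.sum(),np.percentile(L[m]*1000,[5,50,95],axis=0))
E
```

```text
[ 0.71108027 -0.04288511  0.24946673] 33.05
S [597.4 -53.1]
[1.6 0.9] [  75.5  349.8    4.    47.2   57.8 4174. ]
[-4.5 36.1] [  34.2   44.5    5.4   48.5   72.3 1394. ]
[ -2.1 110.9] [  34.2   43.5    4.4   48.6   72.2 1369. ]
[ -0.6 -39.2] [  33.9   43.9    4.8   48.5   72.2 1373. ]
[   0.3 -113.9] [  34.4   44.8    4.3   48.6   72.2 1349. ]
bar 2471 [[ -51.6630099  -123.17510221   44.80073663]
 [ -46.92247725    3.05264753   47.56709853]
 [ -42.14875393  123.93159534   50.07251344]]Traceback (most recent call last):
  File "chk.py", line 13, in <module>
    P=L[m]*1000;print(len(P),np.percentile(P,[5,25,50,75,95],axis=0))
                             ~~~~~~~~~~~~~^^^^^^^^^^^^^^^^^^^^^^^^^^
    return _quantile_unchecked(
        a, q, axis, out, overwrite_input, method, keepdims, weights)
    return _ureduce(a,
                    func=_quantile_ureduce_func,
    ...<5 lines>...
                    overwrite_input=overwrite_input,
                    method=method)
    r = func(a, **kwargs)
    result = _quantile(arr,
                       quantiles=q,
    ...<2 lines>...
                       out=out,
                       weights=wgt)
    slices_having_nans = np.isnan(arr[-1, ...])
                                  ~~~^^^^^^^^^
IndexError: index -1 is out of bounds for axis 0 with size 0
```

View pics/w6.png

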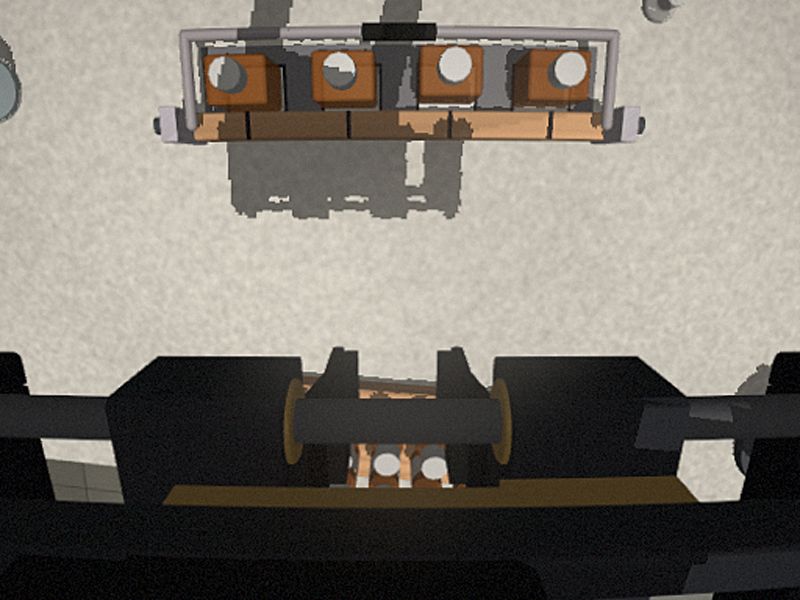

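Run:
```python
from meas import *
from plan import M,A,ex
np.set_printoptions(suppress=True,precision=1,linewidth=150)
ey=np.array([-ex[1],ex[0]]);S=M.mean(0)+.018*ex
for f in('w4','w5','w6'):
    c,p,d,X=cloud(f)
    L=np.dstack([(X[...,:2]-S)@ex,(X[...,:2]-S)@ey,X[...,2]])*1000
    print(f,bottles(f)[:,4].round(1))
    for y0 in(-112,-37,37,112):
        m=(d>0)&(abs(L[...,1]-y0)<12)&(L[...,2]>26)&(L[...,2]<33)&(L[...,0]>-8)&(L[...,0]<30)
        a=L[m];t=(d>0)&(abs(L[...,1]-y0)<18)&(L[...,2]>46)&(L[...,2]<51)&(L[...,0]>-45)&(L[...,0]<10);b=L[t]
        r=(d>0)&(abs(L[...,1]-y0)<18)&(L[...,2]>35)&(L[...,2]<53)&(L[...,0]<-38);e=L[r]
        print(y0,'rail',np.percentile(a[:,0],[1,50,99]),'bottle',np.percentile(b[:,0],[1,99]),'bar',np.percentile(e[:,0],[1,50,99]) if len(e) else '')
    for sg in(-1,1):
        m=(d>0)&(abs(sg*L[...,1]-161)<12)&(L[...,2]>55)&(L[...,2]<60)&(abs(L[...,0]-10)<30)
        print('post',np.percentile(L[m],[2,50,98],axis=0).ravel())
    print(marks(f)[:,3:] if len(marks(f)) else '')
```

```text
w4 [ 3.9  4.7  4.6  4.1  2.2 49.6]
-112 rail [-0.9 11.9 21.2] bottle [-34.   -0.9] bar 
-37 rail [-2.2 11.5 20.9] bottle [-35.6  -2.5] bar 
37 rail [-5.3 11.2 21.1] bottle [-38.1  -5.8] bar [-38.3 -38.1 -38. ]
112 rail [-3.6 11.6 21.6] bottle [-36.6  -3.4] bar 
post [  -0.1 -166.3   55.2   12.4 -160.    57.    23.7 -151.    58.6]
post [  0.8 151.6  55.4  12.2 160.2  57.1  23.6 166.4  59. ]

w5 [ 5.2  5.8  5.   5.2 49.7 -0.1]
-112 rail [-1.2 11.7 21.6] bottle [-34.7  -0.8] bar 
-37 rail [-2.4 11.7 21.4] bottle [-35.4  -2.3] bar 
37 rail [-5.4 11.9 21.7] bottle [-37.9  -5.8] bar [-38.2 -38.2 -38.1]
112 rail [-3.9 12.  22.4] bottle [-37.   -3.3] bar 
post [   0.5 -166.4   55.5   12.7 -160.4   57.1   23.3 -151.2   58.9]
post [  1.  152.5  55.4  13.2 160.1  57.1  23.6 166.5  59. ]
[[538.6 -84.2   0. ]]
w6 [4.  5.4 4.4 4.8 4.3]
-112 rail [-1.3 11.8 22.2] bottle [-44.7  -0.6] bar [-51.9 -47.3 -43.9]
-37 rail [-1.8 11.7 21.8] bottle [-44.7  -2.4] bar [-53.1 -47.3 -41.7]
37 rail [-5.  11.8 21.8] bottle [-44.6  -5.6] bar [-52.9 -46.5 -38.1]
112 rail [-3.8 12.2 22.4] bottle [-44.8  -3.2] bar [-51.6 -47.1 -43.6]
post [   0.4 -166.6   55.4   12.  -160.1   56.9   23.4 -154.4   58.5]
post [  0.9 154.6  55.3  12.4 160.2  57.1  23.9 166.3  58.7]
[[ 529.6 -107.6    0. ]]
```

```bash
sed -i 's/^def show/S=M.mean(0)+.018*ex;ey=np.array([-ex[1],ex[0]])\ndef st(x,y,a=-90): return (*(S+(x+.002)*ex+y*ey),A+a)\ndef show/' plan.py
python3 - <<'E'
from plan import *
show(('above bar',st(-.0503,0),.2),('bar',st(-.0503,0),.027))
E
```

```text
above bar [ 0.65  -0.     0.198] [-0. -0.  1.]
bar [ 0.65 -0.    0.89] [-0. -0.  1.]
```

>>> send_rows(
  moves=[
    [0.1,0,0.02,0,0,0.09],
    [0.2,0,0.04,0,0,0.18],
    [0.3,0,0.06,0,0,0.27],
    [0.38,0,0.08,0,0,0.36],
    [0.45,0,0.1,0,0,0.45],
    [0.52,0,0.12,0,0,0.54],
    [0.58,0,0.13,0,0,0.63],
    [0.62,0,0.14,0,0,0.72],
    [0.65,0,0.16,0,0,0.81],
    [0.65,0,0.18,0,0,0.9],
    [0.65,0,0.198,0,0,1.0],
    [0.65,0,0.198,0,0,1.0],
  ],
)

```text
time_s: 34.3
position: [0.549, -0.0574, 0.1998]
tcp_rot: [[-0.089, 0.996, -0.001], [0.996, 0.089, 0.0], [0.0, -0.001, -1.0]]
force: [0.1, 0.4, -0.4]
opening: 0.315
grasp_force: 0.0
```

>>> send_rows(
  moves=[
    [0,0,0,0,0,0],
    [0,0,0,0,0,0],
    [0,0,0,0,0,0],
    [0,0,0,0,0,0],
  ],
)

```text
time_s: 34.7
position: [0.5494, -0.0575, 0.2003]
tcp_rot: [[-0.091, 0.996, 0.0], [0.996, 0.091, -0.0], [-0.0, 0.0, -1.0]]
force: [-0.5, -0.6, 0.4]
opening: 0.315
grasp_force: 0.0
```

Run:
```python
from plan import *
show(('bar',st(-.0503,0),.027))
```

```text
bar [ 0.    -0.001  0.693] [0. 0. 0.]
```

>>> send_rows(
  moves=[
    [0,-0.001,0.14,0,0,0],
    [0,-0.001,0.3,0,0,0],
    [0,-0.001,0.44,0,0,0],
    [0,-0.001,0.55,0,0,0],
    [0,-0.001,0.64,0,0,0],
    [0,-0.001,0.68,0,0,0],
    [0,-0.001,0.693,0,0,0],
    [0,-0.001,0.693,0,0,0],
  ],
)

```text
time_s: 35.5
position: [0.5495, -0.0576, 0.0271]
tcp_rot: [[-0.09, 0.996, 0.001], [0.996, 0.09, -0.0], [-0.0, 0.001, -1.0]]
force: [1.2, -0.3, 0.4]
opening: 0.318
grasp_force: 0.0
```

>>> send_rows(
  moves=[
    [0,0,0,0,0,0],
    [0,0,0,0,0,0],
    [0,0,0,0,0,0],
    [0,0,0,0,0,0],
    [0,0,0,0,0,0],
    [0,0,0,0,0,0],
  ],
  grip=0.05,
)

```text
time_s: 36.1
position: [0.5496, -0.0576, 0.0277]
tcp_rot: [[-0.09, 0.996, 0.001], [0.996, 0.09, -0.0], [-0.001, 0.001, -1.0]]
force: [-0.6, -0.6, 6.1]
opening: 0.128
grasp_force: 30.0
```

```bash
python3 q.py
python3 - <<'E'
import numpy as np
for q in [.12,.25,.4,.55,.7,.85,1.0,1.15,1.3,1.45,1.6,1.75,1.9,2.05,2.2,2.3]:
    print(q,np.round([60*(1-np.cos(q))/250,-60*np.sin(q)/250],3))
E
```

```text
-48.054358531005064 -0.24160792808645812 46.67516040886508 0.028847028255980813 58.07852190648372 0.12803780425255987 [-0.64633683 -0.56063517  6.11204448]
0.12 [ 0.002 -0.029]
0.25 [ 0.007 -0.059]
0.4 [ 0.019 -0.093]
0.55 [ 0.035 -0.125]
0.7 [ 0.056 -0.155]
0.85 [ 0.082 -0.18 ]
1.0 [ 0.11  -0.202]
1.15 [ 0.142 -0.219]
1.3 [ 0.176 -0.231]
1.45 [ 0.211 -0.238]
1.6 [ 0.247 -0.24 ]
1.75 [ 0.283 -0.236]
1.9 [ 0.318 -0.227]
2.05 [ 0.351 -0.213]
2.2 [ 0.381 -0.194]
2.3 [ 0.4   -0.179]
```

>>> send_rows(
  moves=[
    [0,0.002,-0.029,0,0,0],
    [0,0.007,-0.059,0,0,0],
    [0,0.019,-0.093,0,0,0],
    [0,0.035,-0.125,0,0,0],
    [0,0.056,-0.155,0,0,0],
    [0,0.082,-0.18,0,0,0],
    [0,0.11,-0.202,0,0,0],
    [0,0.142,-0.219,0,0,0],
    [0,0.176,-0.231,0,0,0],
    [0,0.211,-0.238,0,0,0],
    [0,0.247,-0.24,0,0,0],
    [0,0.247,-0.24,0,0,0],
  ],
)

```text
time_s: 37.3
position: [0.61, -0.052, 0.0896]
tcp_rot: [[-0.09, 0.996, -0.002], [0.996, 0.09, -0.0], [-0.0, -0.002, -1.0]]
force: [-4.2, -2.5, 9.9]
opening: 0.124
grasp_force: 30.0
```

>>> send_rows(
  moves=[
    [0,0.036,0.004,0,0,0],
    [0,0.071,0.013,0,0,0],
    [0,0.104,0.027,0,0,0],
    [0,0.134,0.046,0,0,0],
    [0,0.153,0.061,0,0,0],
    [0,0.153,0.061,0,0,0],
    [0,0.153,0.061,0,0,0],
  ],
)

```text
time_s: 38.0
position: [0.6477, -0.0486, 0.0722]
tcp_rot: [[-0.09, 0.996, -0.002], [0.996, 0.09, -0.0], [-0.0, -0.002, -1.0]]
force: [-3.3, -4.1, 1.8]
opening: 0.124
grasp_force: 30.0
```

>>> send_rows(
  moves=[
    [0,0,0,0,0,0],
    [0,0,0,0,0,0],
    [0,0,0,0,0,0],
    [0,0,-0.12,0,0,0],
    [0,0,-0.25,0,0,0],
    [0,0,-0.36,0,0,0],
    [0,0,-0.4,0,0,0],
    [0,0,-0.4,0,0,0],
    [0,0,-0.4,0,0,0],
  ],
  grip=0.4,
)

```text
time_s: 38.9
position: [0.6479, -0.0481, 0.1704]
tcp_rot: [[-0.09, 0.996, -0.002], [0.996, 0.09, 0.001], [0.001, -0.002, -1.0]]
force: [-0.5, 0.1, 0.5]
opening: 0.397
grasp_force: 0.0
```

```bash
python3 q.py
python3 - <<'E'
from plan import *
show(('over',st(-.08,.0365),.165),('down',st(-.08,.0365),.018),('touch',st(-.056,.0365),.018))
E
```

```text
50.75879030150591 0.39958745211389474 189.44095295789649 1.8458282325466544 150.08153743291476 0.3973414658089243 [-0.50130012  0.12882178  0.46470842]
over [ 0.144 -0.515  0.023] [-0.001 -0.     0.   ]
down [ 0.144 -0.514  0.611] [-0.001 -0.     0.   ]
touch [ 0.144 -0.418  0.611] [-0.001 -0.     0.   ]
```

>>> send_rows(
  moves=[
    [0.04,-0.15,0,0,0,0],
    [0.08,-0.3,0,0,0,0],
    [0.144,-0.44,0.023,0,0,0],
    [0.144,-0.514,0.08,0,0,0],
    [0.144,-0.514,0.2,0,0,0],
    [0.144,-0.514,0.36,0,0,0],
    [0.144,-0.514,0.5,0,0,0],
    [0.144,-0.514,0.6,0,0,0],
    [0.144,-0.514,0.63,0,0,0],
    [0.144,-0.514,0.63,0,0,0],
    [0.144,-0.514,0.63,0,0,0],
    [0.144,-0.514,0.63,0,0,0],
  ],
  grip=0,
)

```text
time_s: 40.1
position: [0.5183, -0.0244, 0.0151]
tcp_rot: [[-0.09, 0.996, 0.002], [0.996, 0.09, -0.001], [-0.001, 0.002, -1.0]]
force: [0.1, -0.2, 0.7]
opening: 0.01
grasp_force: 0.0
```

```bash
python3 q.py
python3 - <<'E'
from plan import *
show(('touch',st(-.058,.0365),.013),('contact',st(-.050,.0365),.013))
E
```

```text
-76.21339942331406 35.70236027007344 34.14050681410929 -0.12530072302213924 86.89464213850182 0.009772504319259941 [ 0.07768545 -0.15173724  0.69739626]
touch [0.003 0.081 0.009] [ 0.001  0.001 -0.   ]
contact [0.003 0.113 0.009] [ 0.001  0.001 -0.   ]
```

>>> send_rows(
  moves=[
    [0.003,0.02,0,0,0,0],
    [0.003,0.045,0,0,0,0],
    [0.003,0.065,0,0,0,0],
    [0.003,0.08,0,0,0,0],
    [0.003,0.088,0,0,0,0],
    [0.003,0.096,0,0,0,0],
    [0.003,0.102,0,0,0,0],
    [0.003,0.108,0,0,0,0],
    [0.003,0.108,0,0,0,0],
    [0.003,0.108,0,0,0,0],
  ],
)

```text
time_s: 41.1
position: [0.5438, -0.0209, 0.014]
tcp_rot: [[-0.09, 0.996, -0.001], [0.996, 0.09, 0.0], [0.0, -0.001, -1.0]]
force: [-1.6, 0.1, 1.6]
opening: 0.008
grasp_force: 0.7
```

```bash
python3 q.py
```

```text
-50.50841413410418 36.85805362601821 33.00460537251447 -0.1957059662414797 61.68596009865914 0.0075361123798119226 [-1.58006328  0.06357332  1.56246307]
```

>>> send_rows(
  moves=[
    [0,0.003,0,0,0,0],
    [0,0.006,0,0,0,0],
    [0,0.009,0,0,0,0],
    [0,0.012,0,0,0,0],
    [0,0.012,0,0,0,0],
  ],
)

```text
time_s: 41.6
position: [0.5474, -0.0208, 0.0141]
tcp_rot: [[-0.09, 0.996, 0.0], [0.996, 0.09, -0.0], [-0.0, 0.0, -1.0]]
force: [-0.7, 0.7, 0.8]
opening: 0.007
grasp_force: 0.6
```

```bash
python3 q.py
```

```text
-46.9168170310946 36.67647980510062 33.06023065455908 -0.2067774292311848 58.155671718014155 0.006647191241902396 [-0.74472476  0.69487857  0.83973247]
```

>>> send_rows(
  moves=[
    [0,-0.04,0,0,0,0],
    [0,-0.08,0,0,0,0],
    [0,-0.08,-0.14,0,0,0],
    [0,-0.08,-0.32,0,0,0],
    [0,-0.08,-0.5,0,0,0],
    [-0.15,-0.02,-0.66,0,0,0],
    [-0.3,0.08,-0.8,0,0,0],
    [-0.4,0.12,-0.92,0,0,0],
    [-0.5,0.12,-0.92,0,0,0],
    [-0.5,0.12,-0.92,0,0,0],
    [-0.5,0.12,-0.92,0,0,0],
    [-0.5,0.12,-0.92,0,0,0],
  ],
)

```text
time_s: 42.8
position: [0.5867, -0.1412, 0.2428]
tcp_rot: [[-0.09, 0.996, -0.003], [0.996, 0.09, 0.002], [0.002, -0.003, -1.0]]
force: [-0.1, 0.3, -0.2]
opening: 0.005
grasp_force: 0.0
```

```bash
cat > chk2.py <<'E'
import sys
from meas import *
from plan import S,ex,ey
np.set_printoptions(suppress=True,precision=1,linewidth=150)
f=sys.argv[1]
c,p,d,X=cloud(f)
L=np.dstack([(X[...,:2]-S)@ex,(X[...,:2]-S)@ey,X[...,2]])*1000
for r in bottles(f):
    q=r[:2]/1000-S;print(np.round([q@ex*1000+18,q@ey*1000],1),r[2:6])
for y0 in(-112,-37,0,37,75,112):
    m=(d>0)&(abs(L[...,1]-y0)<12)&(L[...,2]>26)&(L[...,2]<33)&(L[...,0]>-8)&(L[...,0]<30)
    if m.sum()>20: print(y0,'rail',m.sum(),np.percentile(L[m][:,0],[1,50,99]))
for sg in(-1,1):
    m=(d>0)&(abs(sg*L[...,1]-161)<12)&(L[...,2]>55)&(L[...,2]<60)&(abs(L[...,0]-10)<30)
    if m.sum()>20: print('post',np.percentile(L[m],[2,50,98],axis=0).ravel())
E
python3 shot.py w7; python3 chk2.py w7
```

```text
[ 0.5867174  -0.14123549  0.24276833] 42.8
[-4.3 36.1] [32.4 42.8  5.1 48.6]
[ -1.1 -38.9] [31.8 42.1  5.1 48.5]
[   1.2 -113.6] [32.9 43.5  4.5 48.5]
-112 rail 275 [ 3.  11.6 20.6]
-37 rail 339 [ 1.9 11.3 21.1]
0 rail 379 [ 1.6 11.5 21.3]
37 rail 407 [ 2.2 11.5 21.6]
75 rail 438 [ 1.9 11.7 21.7]
```

>>> send_rows(
  moves=[
    [0.15,-0.1,0,0,0,0],
    [0.32,-0.2,0.05,0,0,0],
    [0.45,-0.2,0.2,0,0,0],
    [0.5,-0.2,0.36,0,0,0],
    [0.5,-0.2,0.54,0,0,0],
    [0.5,-0.2,0.72,0,0,0],
    [0.5,-0.2,0.86,0,0,0],
    [0.5,-0.2,0.92,0,0,0],
    [0.5,-0.17,0.92,0,0,0],
    [0.5,-0.14,0.92,0,0,0],
    [0.5,-0.12,0.92,0,0,0],
    [0.5,-0.12,0.92,0,0,0],
  ],
)

```text
time_s: 44.05
position: [0.5494, -0.0208, 0.0155]
tcp_rot: [[-0.09, 0.996, 0.004], [0.996, 0.09, -0.001], [-0.001, 0.004, -1.0]]
force: [0.0, 0.4, 0.1]
opening: 0.003
grasp_force: 0.1
```

>>> send_rows(
  moves=[
    [0,0.006,0,0,0,0],
    [0,0.012,0,0,0,0],
    [0,0.018,0,0,0,0],
    [0,0.024,0,0,0,0],
    [0,0.028,0,0,0,0],
    [0,0.028,0,0,0,0],
    [0,0.028,0,0,0,0],
  ],
)

```text
time_s: 44.75
position: [0.5514, -0.0201, 0.0144]
tcp_rot: [[-0.09, 0.996, -0.006], [0.996, 0.09, 0.0], [0.001, -0.005, -1.0]]
force: [-6.7, -0.9, 7.3]
opening: 0.007
grasp_force: 4.2
```

```bash
python3 q.py
```

```text
-42.8633370919144 37.00711808411208 33.35714678713164 -0.2167833966718345 54.130291329622196 0.006510703062323726 [-6.66982741 -0.94049595  7.32075197]
```

Run:
```python
from meas import *
from plan import S,ex,ey
P=[]
for f in('w7','w6'):
    c,p,d,X=cloud(f)
    B=[[*(S+x*ex+y*ey),0.02] for x in(-.045,.012) for y in(-.06,.06)]
    uv=proj(c,B);a=np.maximum(uv.min(0)-6,0).astype(int);b=(uv.max(0)+6).astype(int)
    i=p[a[1]:b[1],a[0]:b[0],::-1]
    if f=='w7': i=cv2.rotate(i,cv2.ROTATE_90_CLOCKWISE)
    s=min(800/i.shape[1],290/i.shape[0]);i=cv2.resize(i,None,fx=s,fy=s,interpolation=cv2.INTER_CUBIC)
    i=np.clip(i*1.8,0,255).astype(np.uint8)
    P.append(cv2.copyMakeBorder(i,0,max(0,290-i.shape[0]),0,max(0,800-i.shape[1]),cv2.BORDER_CONSTANT))
cv2.imwrite('pics/crop7.png',np.vstack(P)[:600,:800])
```

```text
(no output)
```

View pics/crop7.png

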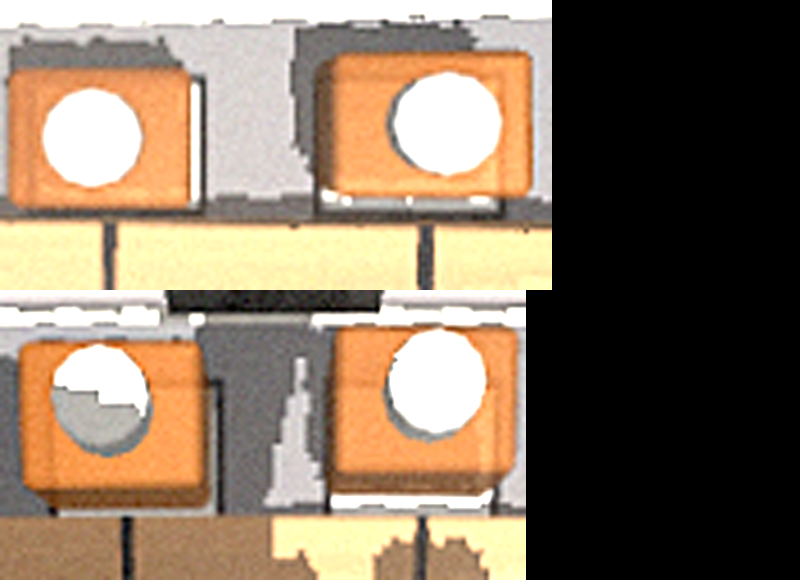

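>>> send_rows(
  moves=[
    [0,-0.06,0,0,0,0],
    [0,-0.12,0,0,0,0],
    [0,-0.14,-0.12,0,0,0],
    [0,-0.14,-0.28,0,0,0],
    [0,-0.14,-0.42,0,0,0],
    [0,-0.14,-0.5,0,0,0],
    [0,-0.14,-0.5,0,0,0],
  ],
)

```text
time_s: 45.45
position: [0.5223, -0.0239, 0.1422]
tcp_rot: [[-0.09, 0.996, 0.009], [0.996, 0.09, -0.002], [-0.003, 0.008, -1.0]]
force: [0.4, 0.4, 0.5]
opening: 0.004
grasp_force: 0.0
```

>>> send_rows(
  moves=[
    [0,0,0,0,0,-0.09],
    [0,0,0,0,0,-0.18],
    [0,0,0,0,0,-0.27],
    [0,0,0,0,0,-0.36],
    [0,0,0,0,0,-0.45],
    [0,0,0,0,0,-0.54],
    [0,0,0,0,0,-0.63],
    [0,0,0,0,0,-0.72],
    [0,0,0,0,0,-0.81],
    [0,0,0,0,0,-0.9],
    [0,0,0,0,0,-1.0],
    [0,0,0,0,0,-1.0],
  ],
)

```text
time_s: 46.65
position: [0.519, -0.0232, 0.1378]
tcp_rot: [[-0.996, -0.09, -0.001], [-0.09, 0.996, 0.0], [0.001, 0.001, -1.0]]
force: [0.6, 0.2, -0.5]
opening: 0.007
grasp_force: 0.0
```

>>> send_rows(
  moves=[
    [0,0,0,0,0,0],
    [0,0,0,0,0,0],
  ],
)

```text
time_s: 46.85
position: [0.5192, -0.0232, 0.1385]
tcp_rot: [[-0.996, -0.088, -0.001], [-0.088, 0.996, 0.0], [0.001, 0.0, -1.0]]
force: [0.6, 0.2, 0.5]
opening: 0.007
grasp_force: 0.0
```

```bash
python3 q.py
python3 - <<'E'
from plan import *
show(('over',st(-.075,.0365,0),.14),('down',st(-.075,.0365,0),.014),('touch',st(-.051,.0365,0),.014),('end',st(-.045,.0365,0),.014))
E
```

```text
-75.2275797832761 36.78044862301128 157.54138245432316 0.9226396168314047 141.1711837467014 0.0066684453780954875 [0.5649251  0.17387081 0.50216379]
over [-0.009 -0.001 -0.006] [ 0.    -0.    -0.001]
down [-0.009 -0.001  0.498] [ 0.    -0.    -0.001]
touch [-0.105 -0.001  0.498] [ 0.    -0.    -0.001]
end [-0.129 -0.001  0.498] [ 0.    -0.    -0.001]
```

>>> send_rows(
  moves=[
    [-0.009,0,0.15,0,0,0],
    [-0.009,0,0.3,0,0,0],
    [-0.009,0,0.43,0,0,0],
    [-0.02,0,0.49,0,0,0],
    [-0.06,0,0.498,0,0,0],
    [-0.09,0,0.498,0,0,0],
    [-0.1,0,0.498,0,0,0],
    [-0.108,0,0.498,0,0,0],
    [-0.115,0,0.498,0,0,0],
    [-0.122,0,0.498,0,0,0],
    [-0.129,0,0.498,0,0,0],
    [-0.129,0,0.498,0,0,0],
  ],
)

```text
time_s: 48.05
position: [0.5511, -0.0202, 0.0147]
tcp_rot: [[-0.996, -0.09, -0.001], [-0.09, 0.996, 0.0], [0.001, 0.0, -1.0]]
force: [-2.0, 0.2, 1.7]
opening: 0.006
grasp_force: 0.9
```

```bash
python3 q.py
```

```text
-43.24231141669366 36.86594887029569 33.69464366614437 -0.20923021479315504 54.42935611255784 0.005836438886211216 [-1.992868    0.22551311  1.71275514]
```

>>> send_rows(
  moves=[
    [0.04,0,0,0,0,0],
    [0.06,0,-0.05,0,0,0],
    [0.06,0,-0.2,0,0,0],
    [0.06,0,-0.38,0,0,0],
    [0.06,0,-0.56,0,0,0],
    [0,-0.02,-0.74,0,0,0],
    [-0.16,-0.05,-0.86,0,0,0],
    [-0.35,-0.1,-0.92,0,0,0],
    [-0.52,-0.14,-0.92,0,0,0],
    [-0.65,-0.14,-0.92,0,0,0],
    [-0.65,-0.14,-0.92,0,0,0],
    [-0.65,-0.14,-0.92,0,0,0],
  ],
)

```text
time_s: 49.25
position: [0.7156, -0.0405, 0.2442]
tcp_rot: [[-0.996, -0.09, -0.002], [-0.09, 0.996, 0.0], [0.002, 0.0, -1.0]]
force: [0.3, -0.4, 0.6]
opening: 0.001
grasp_force: 0.0
```

>>> send_rows(
  moves=[
    [0,0,0,0,0,0],
    [0,0,0,0,0,0],
  ],
  grip=0.5,
)

```text
time_s: 49.45
position: [0.7151, -0.0405, 0.2449]
tcp_rot: [[-0.996, -0.09, -0.001], [-0.09, 0.996, 0.0], [0.001, 0.0, -1.0]]
force: [0.4, -0.4, -0.7]
opening: 0.111
grasp_force: 0.0
```

```bash
python3 shot.py w8; python3 chk2.py w8; python3 chk.py w8|grep -A6 sleeve
python3 - <<'E'
from meas import *
from plan import *
c,p,d,X=cloud('w8')
L=np.dstack([(X[...,:2]-S)@ex,(X[...,:2]-S)@ey,X[...,2]])*1000
m=(d>0)&(L[...,0]>28)&(L[...,0]<85)&(abs(L[...,1])<22)&(L[...,2]>40);print(np.percentile(L[m],[2,50,98],axis=0))
show(('ab',st(.05,0),.17))
E
```

```text
[ 0.71506544 -0.04051692  0.24490862] 49.45
[ -0.9 -39.3] [33.6 44.2  4.6 48.5]
[ -2. 111.] [34.2 43.7  5.  48.6]
[   0.5 -113.7] [33.5 44.5  5.3 48.5]
[ 3.3 35.9] [33.7 44.8  5.5 48.6]
[ 36.2 154.6] [24.8 44.5 47.6 53.5]
[  27.3 -159.6] [18.  31.3  0.2 50.3]
-112 rail 391 [-0.6 11.8 21.9]
-37 rail 390 [-2.1 11.7 21.5]
0 rail 375 [ 3.  12.8 21.6]
37 rail 395 [ 2.2 11.7 21.7]
75 rail 379 [ 2.7 12.4 21.4]
112 rail 400 [-3.3 12.  22.2]
post [   0.9 -166.3   55.4   12.2 -160.3   57.1   23.5 -151.9   58.5]
post [  0.3 152.7  55.2  12.4 160.1  57.1  23.9 166.5  58.7]
sleeve 712 [[  45.1 -121.2   90.4]
 [  51.2   -5.6   94.8]
 [  56.5   22.9   96.9]]
railtop [ 9.8 -0.4 29.1]
[[ 47.0225218  -21.43594073  93.14203489]
 [ 80.7962926   -5.76437581 332.4993715 ]
 [ 84.80766899  21.3978653  338.59288054]]
ab [ 0.266 -0.008  0.3  ] [-0. -0.  1.]
```

>>> send_rows(
  moves=[
    [0.03,0,0.03,0,0,0.09],
    [0.06,0,0.06,0,0,0.18],
    [0.09,0,0.09,0,0,0.27],
    [0.12,0,0.12,0,0,0.36],
    [0.15,0,0.15,0,0,0.45],
    [0.18,0,0.18,0,0,0.54],
    [0.2,-0.005,0.2,0,0,0.63],
    [0.22,-0.008,0.22,0,0,0.72],
    [0.25,-0.008,0.24,0,0,0.81],
    [0.27,-0.008,0.26,0,0,0.9],
    [0.27,-0.008,0.28,0,0,1.0],
    [0.27,-0.008,0.28,0,0,1.0],
  ],
  grip=0.5,
)

```text
time_s: 50.7
position: [0.6483, -0.0485, 0.1743]
tcp_rot: [[-0.089, 0.996, -0.001], [0.996, 0.089, 0.0], [0.0, -0.001, -1.0]]
force: [-0.3, 0.8, -1.0]
opening: 0.502
grasp_force: 0.0
```

>>> send_rows(
  moves=[
    [0,0,0,0,0,0],
    [0,0,0,0,0,0],
  ],
)

```text
time_s: 50.9
position: [0.6496, -0.0488, 0.1751]
tcp_rot: [[-0.092, 0.996, 0.001], [0.996, 0.092, -0.0], [-0.0, 0.001, -1.0]]
force: [0.5, -0.1, -0.2]
opening: 0.504
grasp_force: 0.0
```

Run:
```python
from plan import *
show(('bail',st(.049,0),.0715))
```

```text
bail [ 0.002 -0.006  0.415] [0.001 0.    0.001]
```

>>> send_rows(
  moves=[
    [0.001,-0.004,0.1,0,0,0],
    [0.001,-0.004,0.22,0,0,0],
    [0.001,-0.004,0.34,0,0,0],
    [0.001,-0.004,0.4,0,0,0],
    [0.001,-0.004,0.415,0,0,0],
    [0.001,-0.004,0.415,0,0,0],
  ],
)

```text
time_s: 51.5
position: [0.6487, -0.0486, 0.0709]
tcp_rot: [[-0.09, 0.996, 0.0], [0.996, 0.09, -0.0], [-0.0, 0.0, -1.0]]
force: [-0.8, -0.1, 0.6]
opening: 0.506
grasp_force: 0.0
```

>>> send_rows(
  moves=[
    [0,0,0,0,0,0],
    [0,0,0,0,0,0],
    [0,0,0,0,0,0],
    [0,0,0,0,0,0],
    [0,0,0,0,0,0],
    [0,0,0,0,0,0],
    [0,0,0,0,0,0],
    [0,0,0,0,0,0],
  ],
  grip=0.05,
)

```text
time_s: 52.3
position: [0.6485, -0.0486, 0.071]
tcp_rot: [[-0.09, 0.996, 0.0], [0.996, 0.09, -0.0], [-0.0, 0.0, -1.0]]
force: [-1.2, -0.1, 1.6]
opening: 0.123
grasp_force: 30.0
```

```bash
sed -i 's/(p\[:2\]-S)@ex\*1000;/(p[:2]-S)@ex*1000-2;/' q.py
cat >> q.py <<'E'
print((p[:2]-S)@ey*1000)
for q in np.arange(q0-.15,-.01,-.15):
    xx=10-60*np.cos(q);zz=45+60*np.sin(q);print(round(q,2),np.round([(xx-x)/250,-(zz-z)/250],3))
E
python3 q.py
```

```text
49.22316443481561 -0.07892042592651578 89.99243382292809 2.2877954091355495 59.68899169521251 0.12339369892606028 [-1.15036467 -0.13894695  1.56910752]
-0.07892042592651578
2.14 [-0.028 -0.022]
1.99 [-0.06  -0.039]
1.84 [-0.094 -0.052]
1.69 [-0.129 -0.058]
1.54 [-0.165 -0.06 ]
1.39 [-0.201 -0.056]
1.24 [-0.235 -0.047]
1.09 [-0.268 -0.033]
0.94 [-0.299 -0.014]
0.79 [-0.326  0.01 ]
0.64 [-0.35   0.037]
0.49 [-0.369  0.067]
0.34 [-0.383  0.1  ]
0.19 [-0.393  0.135]
0.04 [-0.397  0.171]
```

>>> send_rows(
  moves=[
    [0,-0.028,-0.022,0,0,0],
    [0,-0.06,-0.039,0,0,0],
    [0,-0.094,-0.052,0,0,0],
    [0,-0.129,-0.058,0,0,0],
    [0,-0.165,-0.06,0,0,0],
    [0,-0.201,-0.056,0,0,0],
    [0,-0.235,-0.047,0,0,0],
    [0,-0.268,-0.033,0,0,0],
    [0,-0.299,-0.014,0,0,0],
    [0,-0.326,0.01,0,0,0],
    [0,-0.326,0.01,0,0,0],
  ],
)

```text
time_s: 53.4
position: [0.5681, -0.0559, 0.0689]
tcp_rot: [[-0.089, 0.996, 0.003], [0.996, 0.089, -0.0], [-0.001, 0.003, -1.0]]
force: [4.3, 2.2, 0.9]
opening: 0.13
grasp_force: 30.1
```

>>> send_rows(
  moves=[
    [0,-0.013,0.013,0,0,0],
    [0,-0.024,0.027,0,0,0],
    [0,-0.034,0.042,0,0,0],
    [0,-0.043,0.057,0,0,0],
    [0,-0.057,0.09,0,0,0],
    [0,-0.067,0.125,0,0,0],
    [0,-0.071,0.15,0,0,0],
    [0,-0.071,0.165,0,0,0],
    [0,-0.071,0.176,0,0,0],
    [0,-0.071,0.176,0,0,0],
    [0,-0.071,0.176,0,0,0],
  ],
)

```text
time_s: 54.5
position: [0.5495, -0.0575, 0.0239]
tcp_rot: [[-0.09, 0.996, -0.0], [0.996, 0.09, -0.0], [-0.0, -0.0, -1.0]]
force: [4.2, 1.7, -1.2]
opening: 0.115
grasp_force: 29.9
```

```bash
python3 q.py
```

```text
-50.1083530406534 -0.14008720257425236 42.85643627365947 -0.03564655518569228 60.1465624180527 0.1149567844997553 [ 4.19005357  1.74865648 -1.18309196]
-0.14008720257425236
```

>>> send_rows(
  moves=[
    [0,0,0,0,0,0],
    [0,0,0,0,0,0],
    [0,0,0,0,0,0],
    [0,0,-0.1,0,0,0],
    [0,0,-0.22,0,0,0],
    [0,0,-0.38,0,0,0],
    [0,0,-0.56,0,0,0],
    [0,0,-0.75,0,0,0],
    [0,0.1,-0.9,0,0,0],
    [0,0.3,-0.9,0,0,0],
    [0,0.5,-0.9,0,0,0],
    [0,0.5,-0.9,0,0,0],
  ],
  grip=0.32,
)

```text
time_s: 55.7
position: [0.6785, -0.0463, 0.2482]
tcp_rot: [[-0.091, 0.996, 0.003], [0.996, 0.091, -0.001], [-0.001, 0.003, -1.0]]
force: [-0.4, -0.3, 0.1]
opening: 0.319
grasp_force: 0.0
```

>>> send_rows(
  moves=[
    [0,0.16,0,0,0,-0.09],
    [0,0.16,0,0,0,-0.18],
    [0,0.16,0,0,0,-0.27],
    [0,0.16,0,0,0,-0.36],
    [0,0.16,0,0,0,-0.45],
    [0,0.16,0,0,0,-0.54],
    [0,0.16,0,0,0,-0.63],
    [0,0.16,0,0,0,-0.72],
    [0,0.16,0,0,0,-0.81],
    [0,0.16,0,0,0,-0.9],
    [0,0.16,0,0,0,-1.0],
    [0,0.16,0,0,0,-1.0],
  ],
)

```text
time_s: 56.9
position: [0.712, -0.0428, 0.2484]
tcp_rot: [[-0.996, -0.09, -0.004], [-0.09, 0.996, 0.0], [0.004, 0.001, -1.0]]
force: [0.1, 0.2, 0.2]
opening: 0.315
grasp_force: 0.0
```

```bash
python3 shot.py w9; python3 chk2.py w9;python3 - <<'E'
from meas import *
from plan import *
for f in('w6','w9'):
    c,p,d,X=cloud(f)
    L=np.dstack([(X[...,:2]-S)@ex,(X[...,:2]-S)@ey,X[...,2]])*1000
    m=(d>0)&(L[...,0]<-40)&(L[...,0]>-80)&(abs(L[...,1])<140)&(L[...,2]>20)
    print(f,'bar',m.sum(),np.percentile(L[m],[5,50,95],axis=0).round(1))
E
```

```text
[ 0.71202842 -0.04275695  0.24835438] 56.9
[1.7 0.3] [ 75.4 349.2   4.1  49. ]
[ -1.3 -39.1] [34.1 43.7  4.6 48.5]
[ -1.9 111. ] [34.  44.   4.9 48.6]
[   0.7 -114.1] [33.9 43.7  6.3 48.6]
[ 3.  36.1] [34.  44.5  5.7 48.5]
-112 rail 401 [-1.3 11.3 22.3]
-37 rail 377 [-1.5 12.  21.9]
0 rail 369 [ 3.1 12.1 22. ]
37 rail 393 [ 2.3 12.  22. ]
75 rail 364 [ 2.8 11.8 21.7]
112 rail 395 [-3.7 11.5 22.4]
post [   0.9 -166.4   55.2   12.4 -160.3   57.    23.8 -154.8   58.6]
post [  1.1 154.6  55.2  12.6 160.2  57.1  24.1 166.4  58.8]
w6 bar 2403 [[-5.170e+01 -1.240e+02  4.480e+01]
 [-4.710e+01 -1.000e-01  4.760e+01]
 [-4.310e+01  1.251e+02  5.010e+01]]
w9 bar 2414 [[-5.150e+01 -1.249e+02  4.760e+01]
 [-4.690e+01 -1.000e-01  5.030e+01]
 [-4.310e+01  1.243e+02  5.280e+01]]
```

View pics/w9.png

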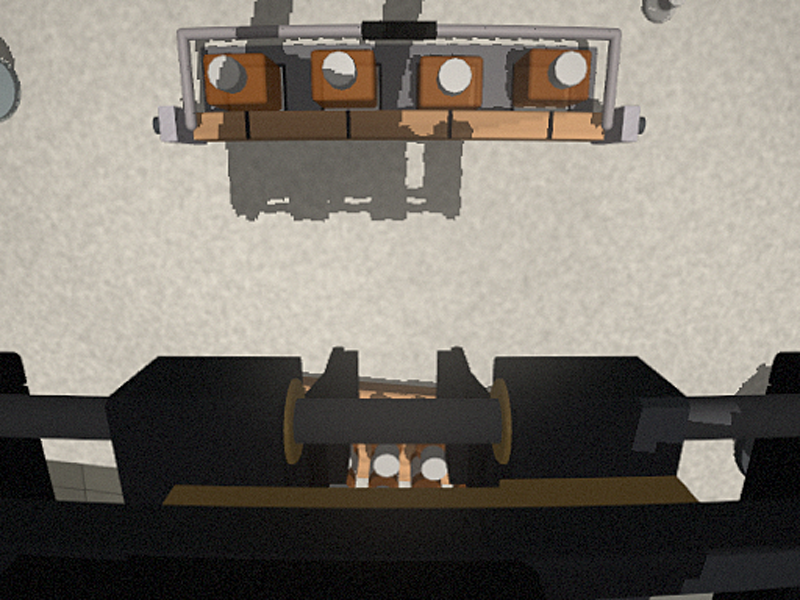

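```bash
python3 -c "
from rig import ticket
print(ticket.hand_in())"
```

```text
the job is handed in; nothing more can be done
None
```

The job is handed in, but no verdict came back. By the last camera measurement, all four bottles stand upright on their outlines within about 5 mm of centre, and the bail is down at about 0.05 rad (limit 0.1); I reopened and re-closed it once to reseat a bottle that sat too close to the 7 mm limit.

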